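# Gauge tube carriers on a go / no-go lane and sort them

## Task

Check the two blue tube carriers that wait in the rack's white bays, one after the other, on the lane gauge: set the carrier on the open apron, let go, and push it along the lane, without forcing it, until it is stopped or has plainly run into the red-marked no-go section. A carrier that passes the green-marked go section and is stopped by the no-go walls belongs in the green tray, one that is stopped at go or that enters no-go belongs in the red tray; set it down flat and upright in a pocket before you fetch the next one. Leave the carrier in the red quarantine bay and everything else on the worktop where it is.

Things in the scene. Friction and masses are not known exactly. Their poses are not given: they have to be found in the camera images.
- carrier_a_mid (a point): a blue tube carrier: a solid block 60 mm long (its x), 34 mm high (z), three dark tube wells on top; its width (y) is about 40 mm but not known: it may be right, some millimetres too wide or some millimetres too narrow, and all carriers look alike. 0.1 to 0.2 kg. This point is its centre, 17 mm above its underside
- carrier_b_mid (a point): a blue tube carrier: a solid block 60 mm long (its x), 34 mm high (z), three dark tube wells on top; its width (y) is about 40 mm but not known: it may be right, some millimetres too wide or some millimetres too narrow, and all carriers look alike. 0.1 to 0.2 kg. This point is its centre, 17 mm above its underside
- carrier_c_mid (a point): a blue tube carrier: a solid block 60 mm long (its x), 34 mm high (z), three dark tube wells on top; its width (y) is about 40 mm but not known: it may be right, some millimetres too wide or some millimetres too narrow, and all carriers look alike. 0.1 to 0.2 kg. This point is its centre, 17 mm above its underside
- rack_bay_near (a point): near bay of the grey rack: the point on the rack's floor (6 mm above the worktop) at the bay's middle. The rack is a fixed channel 260 mm long (its x); the bays follow one another along +x, 82 mm apart: near, mid, red. A carrier lies across the channel, its length along the rack's y, between rails 68 mm apart that rise 28 mm above the floor, so the carrier's ends are boxed in (about 4 mm) while its long sides are free
- rack_bay_mid (a point): middle bay of the rack, as above (white floor and white marks, like the near bay)
- rack_bay_red (a point): quarantine bay of the rack, as above (red floor and red marks), at the rack's +x end
- gauge_apron (a point): point on the gauge's deck (8 mm above the worktop) at the middle of the open apron, 70 mm before gauge_go along the lane. The gauge is a fixed aluminium plate 200 x 90 mm with a straight lane along its +x; the deck starts 40 mm before this point, and no wall stands before the lead-in, 55 mm after this point
- gauge_go (a point): point on the deck, on the lane's centre line, where the go section begins (walls with green marks, 43 mm apart, 40 mm long, 30 mm high above the deck, open on top). A 15 mm lead-in narrows from 61 to 43 mm before it. A carrier that is too wide is stopped here, its front end at about this point
- gauge_nogo (a point): point on the deck, on the lane's centre line, 40 mm after gauge_go, where the no-go section begins (walls with red marks, 37 mm apart, 28 mm long, 30 mm high) with square shoulders. x points along the lane in the direction of pushing, z up. A right carrier is stopped here, its front end at this point; a carrier that is too narrow goes on between these walls. The deck goes on for 22 mm after the no-go walls
- tray_green_floor (a point): middle of the floor of the green tray for right carriers, 5 mm above the worktop. The fixed tray has two pockets side by side, each 116 mm long (the tray's x) and 52 mm wide, with 4 mm walls 30 mm high above the floor: a carrier lies lengthwise in a pocket and there is no room for fingers beside its long sides, only at its ends
- tray_green_left (a point): middle of the floor of the green tray's +y pocket
- tray_green_right (a point): middle of the floor of the green tray's -y pocket
- tray_red_floor (a point): middle of the floor of the red tray for carriers that are too wide or too narrow, 5 mm above the worktop. The fixed tray has two pockets side by side, each 116 mm long (the tray's x) and 52 mm wide, with 4 mm walls 30 mm high above the floor: a carrier lies lengthwise in a pocket and there is no room for fingers beside its long sides, only at its ends
- tray_red_left (a point): middle of the floor of the red tray's +y pocket
- tray_red_right (a point): middle of the floor of the red tray's -y pocket
- by_petri_1: bystander, loose: lidded petri dish, 66 mm across, 16 mm high; origin at the centre of its underside
- by_tape_roll: bystander, loose: roll of green tape, 66 mm across, 19 mm high; origin at the centre of its underside
- by_forceps: bystander, loose: steel forceps lying flat, 137 x 16 mm, 9 mm high; origin at the centre of its underside
- by_marker_1: bystander, loose: marker pen lying flat, 132 x 12 mm, 13 mm high; origin at the centre of its underside
- by_wipe_tub: bystander, loose: round tub of wipes, 68 mm across, 124 mm high; origin at the centre of its underside
- by_reservoir_lid: bystander, loose: white trough lid, 50 x 138 mm, 32 mm high; origin at the centre of its underside
Things that resemble listed ones, but are neither listed nor needed, are in the scene too. What is shaped like the part that bears carrier_a_mid but pink is not meant.

How it is judged (in metres and radians):
On the way, in this order (a step that is already met when the one before it is completed fails the run):
1. a first carrier stands on the gauge's apron, let go (((x of carrier_a_mid in the frame of gauge_nogo between -0.16 and -0.05 m and y of carrier_a_mid in the frame of gauge_nogo between -0.025 and 0.025 m and z of carrier_a_mid in the frame of gauge_nogo between 0.01 and 0.024 m and contact force between the fingers and carrier_a below 0.05 N) or (x of carrier_b_mid in the frame of gauge_nogo between -0.16 and -0.05 m and y of carrier_b_mid in the frame of gauge_nogo between -0.025 and 0.025 m and z of carrier_b_mid in the frame of gauge_nogo between 0.01 and 0.024 m and contact force between the fingers and carrier_b below 0.05 N) or (x of carrier_c_mid in the frame of gauge_nogo between -0.16 and -0.079 m and y of carrier_c_mid in the frame of gauge_nogo between -0.025 and 0.025 m and z of carrier_c_mid in the frame of gauge_nogo between 0.01 and 0.024 m and contact force between the fingers and carrier_c below 0.05 N))), for 0.1 s.
2. a first carrier has been pushed along the gauge's lane as far as it goes (too narrow: at least 10 mm into the no-go section) (((x of carrier_a_mid in the frame of gauge_nogo between -0.02 and 0.04 m and y of carrier_a_mid in the frame of gauge_nogo between -0.012 and 0.012 m and z of carrier_a_mid in the frame of gauge_nogo between 0.01 and 0.024 m) or (x of carrier_b_mid in the frame of gauge_nogo between -0.036 and -0.02 m and y of carrier_b_mid in the frame of gauge_nogo between -0.012 and 0.012 m and z of carrier_b_mid in the frame of gauge_nogo between 0.01 and 0.024 m) or (x of carrier_c_mid in the frame of gauge_nogo between -0.078 and -0.055 m and y of carrier_c_mid in the frame of gauge_nogo between -0.012 and 0.012 m and z of carrier_c_mid in the frame of gauge_nogo between 0.01 and 0.024 m))), for 0.1 s.
3. it lies in the tray where it belongs (((x of carrier_a_mid in the frame of tray_red_floor between -0.045 and 0.045 m and y of carrier_a_mid in the frame of tray_red_floor between -0.055 and 0.055 m and z of carrier_a_mid in the frame of tray_red_floor between 0.012 and 0.022 m and angle between carrier_a_mid's own z axis and vertical below 0.12 rad) or (x of carrier_b_mid in the frame of tray_green_floor between -0.045 and 0.045 m and y of carrier_b_mid in the frame of tray_green_floor between -0.055 and 0.055 m and z of carrier_b_mid in the frame of tray_green_floor between 0.012 and 0.022 m and angle between carrier_b_mid's own z axis and vertical below 0.12 rad) or (x of carrier_c_mid in the frame of tray_red_floor between -0.045 and 0.045 m and y of carrier_c_mid in the frame of tray_red_floor between -0.055 and 0.055 m and z of carrier_c_mid in the frame of tray_red_floor between 0.012 and 0.022 m and angle between carrier_c_mid's own z axis and vertical below 0.12 rad))), for 0.2 s.
4. a second carrier stands on the gauge's apron, let go, the first lying in its tray ((((x of carrier_a_mid in the frame of tray_red_floor between -0.045 and 0.045 m and y of carrier_a_mid in the frame of tray_red_floor between -0.055 and 0.055 m and z of carrier_a_mid in the frame of tray_red_floor between 0.012 and 0.022 m and angle between carrier_a_mid's own z axis and vertical below 0.12 rad) and (x of carrier_b_mid in the frame of gauge_nogo between -0.16 and -0.05 m and y of carrier_b_mid in the frame of gauge_nogo between -0.025 and 0.025 m and z of carrier_b_mid in the frame of gauge_nogo between 0.01 and 0.024 m and contact force between the fingers and carrier_b below 0.05 N)) or ((x of carrier_a_mid in the frame of tray_red_floor between -0.045 and 0.045 m and y of carrier_a_mid in the frame of tray_red_floor between -0.055 and 0.055 m and z of carrier_a_mid in the frame of tray_red_floor between 0.012 and 0.022 m and angle between carrier_a_mid's own z axis and vertical below 0.12 rad) and (x of carrier_c_mid in the frame of gauge_nogo between -0.16 and -0.079 m and y of carrier_c_mid in the frame of gauge_nogo between -0.025 and 0.025 m and z of carrier_c_mid in the frame of gauge_nogo between 0.01 and 0.024 m and contact force between the fingers and carrier_c below 0.05 N)) or ((x of carrier_b_mid in the frame of tray_green_floor between -0.045 and 0.045 m and y of carrier_b_mid in the frame of tray_green_floor between -0.055 and 0.055 m and z of carrier_b_mid in the frame of tray_green_floor between 0.012 and 0.022 m and angle between carrier_b_mid's own z axis and vertical below 0.12 rad) and (x of carrier_a_mid in the frame of gauge_nogo between -0.16 and -0.05 m and y of carrier_a_mid in the frame of gauge_nogo between -0.025 and 0.025 m and z of carrier_a_mid in the frame of gauge_nogo between 0.01 and 0.024 m and contact force between the fingers and carrier_a below 0.05 N)) or ((x of carrier_b_mid in the frame of tray_green_floor between -0.045 and 0.045 m and y of carrier_b_mid in the frame of tray_green_floor between -0.055 and 0.055 m and z of carrier_b_mid in the frame of tray_green_floor between 0.012 and 0.022 m and angle between carrier_b_mid's own z axis and vertical below 0.12 rad) and (x of carrier_c_mid in the frame of gauge_nogo between -0.16 and -0.079 m and y of carrier_c_mid in the frame of gauge_nogo between -0.025 and 0.025 m and z of carrier_c_mid in the frame of gauge_nogo between 0.01 and 0.024 m and contact force between the fingers and carrier_c below 0.05 N)) or ((x of carrier_c_mid in the frame of tray_red_floor between -0.045 and 0.045 m and y of carrier_c_mid in the frame of tray_red_floor between -0.055 and 0.055 m and z of carrier_c_mid in the frame of tray_red_floor between 0.012 and 0.022 m and angle between carrier_c_mid's own z axis and vertical below 0.12 rad) and (x of carrier_a_mid in the frame of gauge_nogo between -0.16 and -0.05 m and y of carrier_a_mid in the frame of gauge_nogo between -0.025 and 0.025 m and z of carrier_a_mid in the frame of gauge_nogo between 0.01 and 0.024 m and contact force between the fingers and carrier_a below 0.05 N)) or ((x of carrier_c_mid in the frame of tray_red_floor between -0.045 and 0.045 m and y of carrier_c_mid in the frame of tray_red_floor between -0.055 and 0.055 m and z of carrier_c_mid in the frame of tray_red_floor between 0.012 and 0.022 m and angle between carrier_c_mid's own z axis and vertical below 0.12 rad) and (x of carrier_b_mid in the frame of gauge_nogo between -0.16 and -0.05 m and y of carrier_b_mid in the frame of gauge_nogo between -0.025 and 0.025 m and z of carrier_b_mid in the frame of gauge_nogo between 0.01 and 0.024 m and contact force between the fingers and carrier_b below 0.05 N)))), for 0.1 s.
5. a second carrier has been pushed along the lane as far as it goes, the first lying in its tray ((((x of carrier_a_mid in the frame of tray_red_floor between -0.045 and 0.045 m and y of carrier_a_mid in the frame of tray_red_floor between -0.055 and 0.055 m and z of carrier_a_mid in the frame of tray_red_floor between 0.012 and 0.022 m and angle between carrier_a_mid's own z axis and vertical below 0.12 rad) and (x of carrier_b_mid in the frame of gauge_nogo between -0.036 and -0.02 m and y of carrier_b_mid in the frame of gauge_nogo between -0.012 and 0.012 m and z of carrier_b_mid in the frame of gauge_nogo between 0.01 and 0.024 m)) or ((x of carrier_a_mid in the frame of tray_red_floor between -0.045 and 0.045 m and y of carrier_a_mid in the frame of tray_red_floor between -0.055 and 0.055 m and z of carrier_a_mid in the frame of tray_red_floor between 0.012 and 0.022 m and angle between carrier_a_mid's own z axis and vertical below 0.12 rad) and (x of carrier_c_mid in the frame of gauge_nogo between -0.078 and -0.055 m and y of carrier_c_mid in the frame of gauge_nogo between -0.012 and 0.012 m and z of carrier_c_mid in the frame of gauge_nogo between 0.01 and 0.024 m)) or ((x of carrier_b_mid in the frame of tray_green_floor between -0.045 and 0.045 m and y of carrier_b_mid in the frame of tray_green_floor between -0.055 and 0.055 m and z of carrier_b_mid in the frame of tray_green_floor between 0.012 and 0.022 m and angle between carrier_b_mid's own z axis and vertical below 0.12 rad) and (x of carrier_a_mid in the frame of gauge_nogo between -0.02 and 0.04 m and y of carrier_a_mid in the frame of gauge_nogo between -0.012 and 0.012 m and z of carrier_a_mid in the frame of gauge_nogo between 0.01 and 0.024 m)) or ((x of carrier_b_mid in the frame of tray_green_floor between -0.045 and 0.045 m and y of carrier_b_mid in the frame of tray_green_floor between -0.055 and 0.055 m and z of carrier_b_mid in the frame of tray_green_floor between 0.012 and 0.022 m and angle between carrier_b_mid's own z axis and vertical below 0.12 rad) and (x of carrier_c_mid in the frame of gauge_nogo between -0.078 and -0.055 m and y of carrier_c_mid in the frame of gauge_nogo between -0.012 and 0.012 m and z of carrier_c_mid in the frame of gauge_nogo between 0.01 and 0.024 m)) or ((x of carrier_c_mid in the frame of tray_red_floor between -0.045 and 0.045 m and y of carrier_c_mid in the frame of tray_red_floor between -0.055 and 0.055 m and z of carrier_c_mid in the frame of tray_red_floor between 0.012 and 0.022 m and angle between carrier_c_mid's own z axis and vertical below 0.12 rad) and (x of carrier_a_mid in the frame of gauge_nogo between -0.02 and 0.04 m and y of carrier_a_mid in the frame of gauge_nogo between -0.012 and 0.012 m and z of carrier_a_mid in the frame of gauge_nogo between 0.01 and 0.024 m)) or ((x of carrier_c_mid in the frame of tray_red_floor between -0.045 and 0.045 m and y of carrier_c_mid in the frame of tray_red_floor between -0.055 and 0.055 m and z of carrier_c_mid in the frame of tray_red_floor between 0.012 and 0.022 m and angle between carrier_c_mid's own z axis and vertical below 0.12 rad) and (x of carrier_b_mid in the frame of gauge_nogo between -0.036 and -0.02 m and y of carrier_b_mid in the frame of gauge_nogo between -0.012 and 0.012 m and z of carrier_b_mid in the frame of gauge_nogo between 0.01 and 0.024 m)))), for 0.1 s.
At the end, for the whole second after the job is handed in: The two carriers that stood in the white bays lie flat (within 0.12 rad), at rest, on the floor of a pocket of the right tray: green for the one that passes go and not no-go, red for any other; the carrier in the red bay has moved less than 15 mm ((((distance between carrier_a_mid and rack_bay_red below 0.035 m and distance of carrier_a_mid from where it was at the start of the episode below 0.015 m) and (x of carrier_b_mid in the frame of tray_green_floor between -0.045 and 0.045 m and y of carrier_b_mid in the frame of tray_green_floor between -0.055 and 0.055 m and z of carrier_b_mid in the frame of tray_green_floor between 0.012 and 0.022 m and angle between carrier_b_mid's own z axis and vertical below 0.12 rad) and (x of carrier_c_mid in the frame of tray_red_floor between -0.045 and 0.045 m and y of carrier_c_mid in the frame of tray_red_floor between -0.055 and 0.055 m and z of carrier_c_mid in the frame of tray_red_floor between 0.012 and 0.022 m and angle between carrier_c_mid's own z axis and vertical below 0.12 rad) and linear speed of each of carrier_a, carrier_b, carrier_c below 0.02 m/s) or ((distance between carrier_b_mid and rack_bay_red below 0.035 m and distance of carrier_b_mid from where it was at the start of the episode below 0.015 m) and (x of carrier_a_mid in the frame of tray_red_floor between -0.045 and 0.045 m and y of carrier_a_mid in the frame of tray_red_floor between -0.055 and 0.055 m and z of carrier_a_mid in the frame of tray_red_floor between 0.012 and 0.022 m and angle between carrier_a_mid's own z axis and vertical below 0.12 rad) and (x of carrier_c_mid in the frame of tray_red_floor between -0.045 and 0.045 m and y of carrier_c_mid in the frame of tray_red_floor between -0.055 and 0.055 m and z of carrier_c_mid in the frame of tray_red_floor between 0.012 and 0.022 m and angle between carrier_c_mid's own z axis and vertical below 0.12 rad) and linear speed of each of carrier_a, carrier_b, carrier_c below 0.02 m/s) or ((distance between carrier_c_mid and rack_bay_red below 0.035 m and distance of carrier_c_mid from where it was at the start of the episode below 0.015 m) and (x of carrier_a_mid in the frame of tray_red_floor between -0.045 and 0.045 m and y of carrier_a_mid in the frame of tray_red_floor between -0.055 and 0.055 m and z of carrier_a_mid in the frame of tray_red_floor between 0.012 and 0.022 m and angle between carrier_a_mid's own z axis and vertical below 0.12 rad) and (x of carrier_b_mid in the frame of tray_green_floor between -0.045 and 0.045 m and y of carrier_b_mid in the frame of tray_green_floor between -0.055 and 0.055 m and z of carrier_b_mid in the frame of tray_green_floor between 0.012 and 0.022 m and angle between carrier_b_mid's own z axis and vertical below 0.12 rad) and linear speed of each of carrier_a, carrier_b, carrier_c below 0.02 m/s))); the robot touches nothing.
It fails at once if a carrier is forced through a gap that is too narrow for it ((x of carrier_c_mid in the frame of gauge_nogo between -0.052 and 0.05 m and y of carrier_c_mid in the frame of gauge_nogo between -0.03 and 0.03 m and z of carrier_c_mid in the frame of gauge_nogo below 0.026 m) or (x of carrier_b_mid in the frame of gauge_nogo between -0.017 and 0.05 m and y of carrier_b_mid in the frame of gauge_nogo between -0.03 and 0.03 m and z of carrier_b_mid in the frame of gauge_nogo below 0.026 m)).
It fails at once if a carrier is pressed against the gauge's walls or shoulders with more than 70 N while it is pushed along the lane ((contact force between carrier_a and gauge above 70 N and x of carrier_a_mid in the frame of gauge_nogo above -0.079 m) or (contact force between carrier_b and gauge above 70 N and x of carrier_b_mid in the frame of gauge_nogo above -0.079 m) or (contact force between carrier_c and gauge above 70 N and x of carrier_c_mid in the frame of gauge_nogo above -0.079 m)).
It fails at once if a carrier is tipped by more than 0.7 rad (angle between any of carrier_a_mid, carrier_b_mid, carrier_c_mid's own z axis and vertical above 0.7 rad).
It fails at once if a bystander is moved by more than 25 mm (distance of any of by_petri_1, by_tape_roll, by_forceps, by_marker_1, by_wipe_tub, by_reservoir_lid from where it was at the start of the episode above 0.025 m).
It also fails if it takes over 72 s, if anything falls off the work surface, if the arm or the gripper's body presses on something with over 40 N, if the wrist force passes 120 N, or if a joint passes its speed limit or range.

## Robot

A 7-joint arm with a two-finger parallel gripper is mounted at the origin on a cart in front of the work surface, level with it; the furniture and walls round the work are solid. World frame = base frame: x ahead of the robot, y to its left, z up, the work surface at z = 0. Lengths are in m, angles in degrees, forces in N, time in s.
With the tool pointing down it reaches from about 0.425 to 0.8 m from the base axis. Payload 8.3 kg.
Tool frame: the origin (TCP) lies at the centre of the arm's flange, where the gripper is bolted on; the fingertips stand 173 mm ahead of it and the grasp point (between the pads) lies 155 mm ahead of it; z points along the fingers, y is the line along which they close (so a half turn about z gives the same grasp; the last joint's range is limited). The gripper opens to 85 mm and grips with 20 to 120 N. Pads are 22 mm wide; open, the fingers measure 114 mm over their backs; the gripper's body (76 mm by 85 mm) begins 54 mm behind the grasp point. The pads swing forward as they close: fully open they stand 13 mm farther back than shut.
Start: joints at [-71.156, 21.967, 0.94, 78.501, -0.361, 79.538, -2.664], TCP at [0.239, 0.578, 0.405] pointing down, gripper open.
Joint ranges: [-169.22, 169.22], [-14.56, 117.87], [-87.37, 89.26], [10.42, 133.3], [-82.24, 262.24], [0.94, 117.77], [-172.7, 172.7]. Speed limits (degrees/s): [136.94, 136.94, 172.46, 172.46, 180, 180, 180].

## Interface

Orientations are given as a 3x3 rotation matrix whose columns are the frame's x, y, z axes.
In Python, from bench import ctrl, capture, camera_params gives the robot as it stands.
- The arm moves only by the shell command python3 -m creep 'ROWS' [FORCE]. ROWS is JSON, a list of rows, each an object of numbers: "claw": the closure, from 0 (fully open) to 1 (shut); "x", "y", "z": the shift along the tool's x, y, z in mm; "rx", "ry", "rz": the turn, a rotation vector about the tool's x, y, z in degrees. In form: [{"claw": .., "x": .., "y": .., "z": .., "rx": .., "ry": .., "rz": ..}, ...]. A call has 1 to 12 rows; each row shifts and turns the commanded pose from where the row before left it, along the tool's axes as they then stand; what a row does not reach is not made up. A row lasts 1/12 s, in which the tool goes at most 41.7 mm and 7.16 degrees, less where a joint would pass 70% of its speed; a pose out of reach is approached as far as the arm can. A call with a gripper value outside its range is refused whole. The fingers move at their own pace and stop on an object; FORCE is the grip in N (left out, the last holds). Time passes only in rows, so rows that do not move let the fingers close. It gives the time, the measured TCP pose, the force, the opening and the grip force at its end, in the units of the state.
- ctrl.get_obs(): the state, without advancing time (a new reading comes with each control period).
- capture(name): name is "side" or "top" or "wrist"; returns (picture, depth): 400x640x3 uint8, red, green, blue; 400x640 float32, m along the optical axis (not along the pixel's ray), 0 where there is no reading.
- camera_params(name): a dict with "mtx" (3x3 intrinsics, pixels), "R" (3x3) and "t" (3): a world point X has camera coordinates R X + t. Camera axes: x right, y down, z forward; pixel columns grow to the right and rows downward; lengths in m; the calibration is good to about 2 mm. A picture is of the moment at which its call begins: read the wrist's pose just before it. camera_params takes no time and is no camera call; for the wrist camera it gives the pose at the moment of the call.
- ctrl.hand_in(): hands the job in; it is judged then, once.
The state is a dict: "t": time; "q": joint angles; "joint_velocities": joint speeds; "joint_efforts": joint torques, N m; "ee_pos": TCP position; "tool_rot": TCP orientation; "force": force on the tool from outside, world axes, zero at the start; "wrist_torque": the same for the moment, N m; "grip_width": finger opening in m; "gripper_force": force on a finger pad.
Only numpy, scipy, OpenCV 4.12 (cv2) and the standard library are available. Lean on these libraries where they do the work, as an engineer would, in place of code of your own. Each camera call takes 0.05 s, during which the arm holds its last target. There are 200 camera calls.

## Working session

There is one attempt and no reset: what is moved stays moved. The work goes in short steps, Python scripts to look and compute and a shell command to move; the robot and the scene stay as the last step left them, time stands still between calls to the robot, and variables do not carry over. Pictures are saved under pics/ and viewed, at most 10 in all, crops included, and the job is handed in when it is done.

```bash
ls; mkdir -p pics
python3 - <<'E'
from bench import ctrl,capture,camera_params
import cv2,numpy as np
o=ctrl.get_obs();print({k:np.round(v,3).tolist() for k,v in o.items()})
for n in ["top","side"]:
    p,d=capture(n);cv2.imwrite(f"pics/{n}0.png",p[:,:,::-1]);np.save(f"pics/{n}0.npy",d)
    c=camera_params(n);print(n,np.round(c["mtx"],1).tolist(),np.round(c["R"],3).tolist(),np.round(c["t"],3).tolist())
E
```

```text
pics
{'t': 0.0, 'q': [-71.156, 22.017, 0.938, 78.563, -0.36, 79.538, -2.664], 'joint_velocities': [-0.002, 0.042, -0.042, 0.175, -0.05, 0.043, -0.087], 'joint_efforts': [-0.0, -62.758, 0.844, -37.182, 0.016, 0.014, 0.0], 'ee_pos': [0.239, 0.578, 0.404], 'tool_rot': [[-0.924, 0.382, -0.001], [0.382, 0.924, -0.002], [-0.0, -0.002, -1.0]], 'force': [0.11, 0.165, -0.751], 'wrist_torque': [0.013, 0.024, -0.034], 'gripper_force': 0.0, 'grip_width': 0.085}
top [[372.8, 0.0, 322.9], [0.0, 372.8, 201.8], [0.0, 0.0, 1.0]] [[0.04, -0.999, -0.001], [-0.976, -0.039, -0.213], [0.213, 0.009, -0.977]] [0.039, 0.536, 1.091]
side [[390.0, 0.0, 323.7], [0.0, 390.0, 196.2], [0.0, 0.0, 1.0]] [[-1.0, 0.024, 0.02], [0.002, 0.669, -0.744], [-0.031, -0.743, -0.668]] [0.517, -0.009, 1.081]
```

View pics/top0.png

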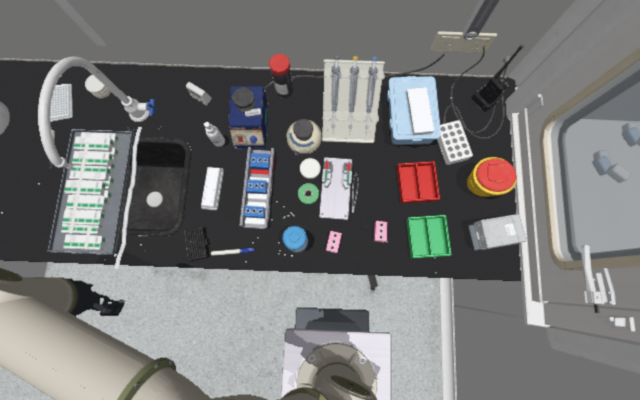

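View pics/side0.png

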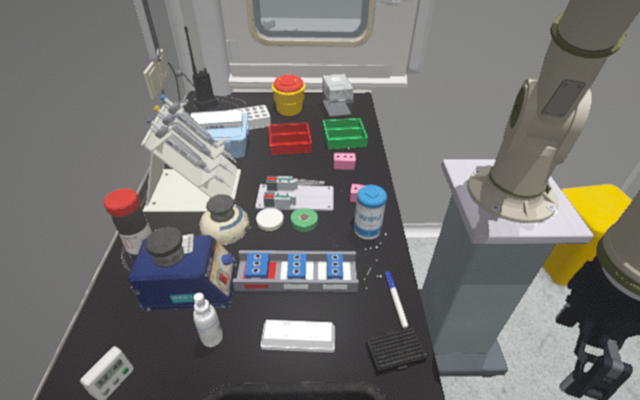

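Run:
```python
import cv2,numpy as np
a=cv2.imread("pics/top0.png")
x=cv2.resize(a[145:260,235:365],None,fx=5,fy=5,interpolation=cv2.INTER_CUBIC)
y=cv2.resize(a[155:265,390:460],None,fx=5,fy=5,interpolation=cv2.INTER_CUBIC)
cv2.imwrite("pics/c1.png",x)
b=cv2.imread("pics/side0.png")
cv2.imwrite("pics/c2.png",cv2.resize(b[115:300,230:380],None,fx=3.2,fy=3.2,interpolation=cv2.INTER_CUBIC))
```

```text
(no output)
```

View pics/c1.png

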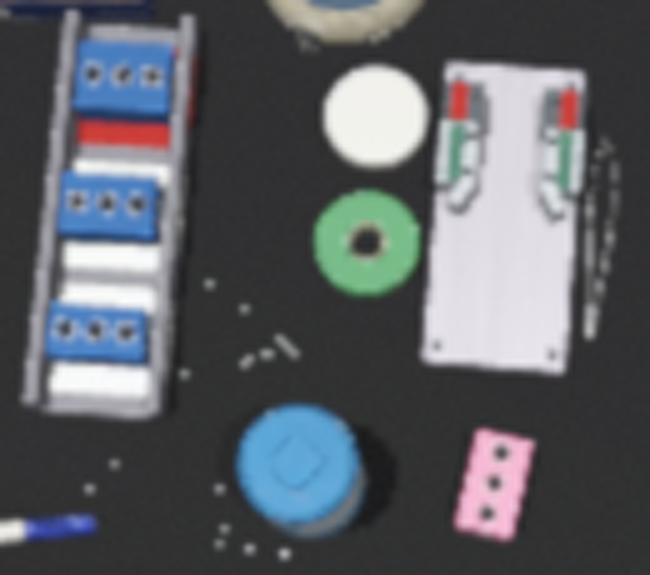

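View pics/c2.png

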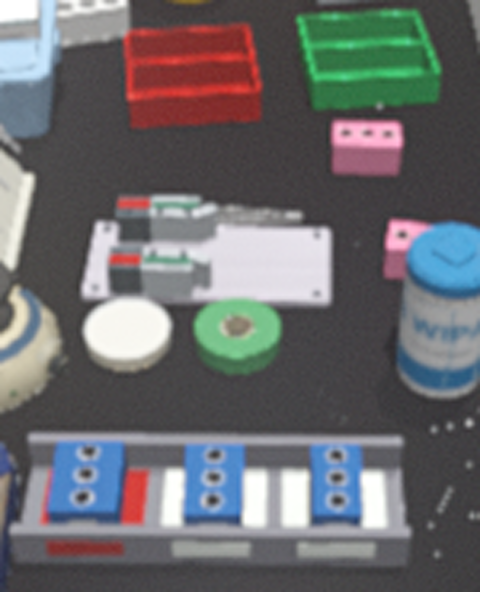

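The enlarged crops show the blue carriers lying across the rack. In the top crop c1 the red-bay carrier is at (123,75), the mid one at (108,203) and the near one at (96,330). The two blocks with wells that are pink are decoys. The gauge plate corners are at (445,62), (583,72), (565,373) and (422,362), with the lane running up the image. The forceps lie just right of the gauge.

```bash
cat > h.py <<'E'
import numpy as np,cv2
from bench import ctrl,capture,camera_params
def cloud(p,d,c,step=1):
    v,u=np.mgrid[0:400,0:640]; K=c["mtx"]
    P=np.stack([(u-K[0,2])/K[0,0]*d,(v-K[1,2])/K[1,1]*d,d],-1)
    return (P-c["t"])@c["R"]   # world
def rect(pts):
    (cx,cy),(w,h),a=cv2.minAreaRect((pts[:,:2]*1000).astype(np.float32))
    b=cv2.boxPoints(((cx,cy),(w,h),a))
    e=[b[1]-b[0],b[2]-b[1]]; e=max(e,key=np.linalg.norm)
    return np.round([cx,cy,max(w,h),min(w,h),np.degrees(np.arctan2(e[1],e[0]))%180],1), len(pts)
def masks(p):
    H=cv2.cvtColor(p,cv2.COLOR_RGB2HSV); h,s,v=[H[...,i].astype(int) for i in range(3)]
    return dict(blue=(h>100)&(h<118)&(s>140)&(v>70),red=((h<8)|(h>172))&(s>150)&(v>60),green=(h>50)&(h<85)&(s>120)&(v>50),white=(s<40)&(v>120))
E
python3 - <<'E'
from h import *
for n in ["top","side"]:
    p=cv2.imread(f"pics/{n}0.png")[:,:,::-1].copy();d=np.load(f"pics/{n}0.npy");W=cloud(p,d,camera_params(n));m=masks(p)
    def f(name,col,x0,x1,y0,y1,z0,z1):
        k=m[col]&(d>0)&(W[...,0]>x0)&(W[...,0]<x1)&(W[...,1]>y0)&(W[...,1]<y1)&(W[...,2]>z0)&(W[...,2]<z1)
        nn,l,st,_=cv2.connectedComponentsWithStats(k.astype(np.uint8))
        for i in range(1,nn):
            if st[i,4]>60: q=W[l==i]; print(n,name,rect(q),"z",np.round(np.median(q[:,2]),4))
    f("car","blue",.4,.85,.1,.35,.03,.06)
    f("trayr","red",.4,.85,-.4,-.1,.025,.06)
    f("trayg","green",.3,.85,-.4,-.1,.025,.06)
    f("plate","white",.4,.85,-.1,.1,.002,.02)
    f("redmk","red",.4,.85,-.1,.1,.02,.06)
    f("grnmk","green",.4,.85,-.1,.04,.02,.06)
    f("tub","blue",.3,.6,-.0,.2,.1,.2)
    f("tape","green",.5,.7,.02,.12,.01,.03)
E
```

```text
top car (array([653.1, 271.2,  58.5,  16.9,  87.6]), 93) z 0.0396
top car (array([570.2, 274.2,  58.1,  18.7,  95.7]), 84) z 0.0393
top trayr (array([ 620.6, -238.4,  126. ,  116.8,    6.5]), 357) z 0.0338
top trayg (array([ 446.3, -269.1,  124.3,  117.7,    6. ]), 352) z 0.0338
top plate (array([767.1, -12. , 171.2,  24.5,  90.5]), 354) z 0.0096
top plate (array([595.7,  22.4, 204.1,  92.8, 177.8]), 1311) z 0.0083
top plate (array([656.5,  88.5,  60.2,  19.7,   2.5]), 98) z 0.0166
top tub (array([413. , 140.5,  65.2,  63.5,  42.6]), 354) z 0.1213
side car (array([667.9, 273.8,  57.5,  44.4,  89.4]), 308) z 0.0405
side car (array([583.9, 276.6,  57.6,  37.5,  89.4]), 212) z 0.0407
side car (array([501.6, 277.4,  57.3,  32.7,  88.1]), 168) z 0.0406
side trayr (array([ 620.4, -237.8,  123.8,  121.6,    6.2]), 450) z 0.0319
side trayg (array([ 446.8, -268.7,  124.3,  123.5,    6.5]), 431) z 0.0322
side plate (array([765.6, -34. , 129.3,  21.6,  89. ]), 232) z 0.0092
side plate (array([595.2,  19.1, 216.3, 144.4,  11.5]), 1505) z 0.0087
side plate (array([835.6,  34.8,  79.6,  28.7,  89.9]), 175) z 0.0058
side tub (array([413.4, 142.3,  64.1,  61.9,  61.7]), 488) z 0.1214
```

```bash
python3 -m creep '[{"x":-36,"y":-18},{"x":-36,"y":-18},{"x":-36,"y":-18},{"x":-36,"y":-18},{"x":-36,"y":-18},{"x":-36,"y":-18},{"x":-36,"y":-18},{"x":-36,"y":-18},{"x":-36,"y":-18},{"x":-33,"y":-15},{"rz":7},{"rz":7}]' 40
```

```text
$[0]: bad value
```

```bash
python3 -m creep '[{"rz":7,"z":15},{"rz":7,"z":15},{"rz":7,"z":15},{"rz":7,"z":15},{"rz":7,"z":15},{"rz":7,"z":10},{"rz":7},{"rz":6},{"z":0}]'
```

```text
$[0]: bad value
```

```bash
cat >> h.py <<'E'
def st():
    o=ctrl.get_obs(); R=np.array(o["tool_rot"]); print("t",round(o["t"],2),"tcp mm",np.round(np.array(o["ee_pos"])*1000,1),"yaw_y",np.round(np.degrees(np.arctan2(R[1,1],R[0,1])),1),"F",np.round(o["force"],1),"w",round(o["grip_width"]*1000,1),"gf",round(o["gripper_force"],1),"q7",round(o["q"][6],1)); return o,R
def to(dx,dy,R):
    "tool x,y,z mm for target TCP world mm"
    return np.round(R.T@np.array([dx,dy,0]),1)
def wr(name):
    c=camera_params("wrist");p,d=capture("wrist");cv2.imwrite(f"pics/{name}.png",p[:,:,::-1]);return p,d,c,cloud(p,d,c)
def comps(tag,m,W,d,z0,z1,amin=150):
    k=m&(d>0)&(W[...,2]>z0)&(W[...,2]<z1)
    nn,l,s,_=cv2.connectedComponentsWithStats(k.astype(np.uint8))
    for i in range(1,nn):
        if s[i,4]>amin: q=W[l==i]; print(tag,rect(q),"z",np.round(np.median(q[:,2]),4),"px",s[i,:4])
E
python3 - <<'E'
from h import *
o,R=st(); p,d,c,W=wr("w1"); m=masks(p)
comps("car",m["blue"],W,d,.03,.055); comps("rail/white",m["white"],W,d,.0,.012)
E
```

```text
t 0.1 tcp mm [238.6 577.5 403.8] yaw_y 67.6 F [-0.8  0.7  0.1] w 85.5 gf 0.0 q7 -2.7
rail/white (array([371.1, 380.7,  44.5,  14.4, 104.2]), 231) z 0.0105 px [204 317  31  20]
```

View pics/w1.png

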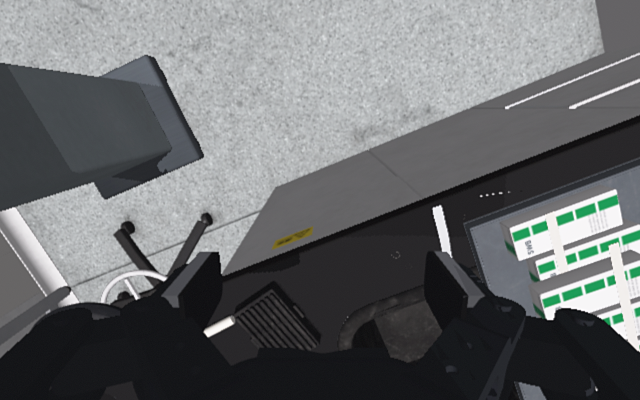

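The rows were refused because every key is needed. The wrist picture still shows the start pose: fingers at (200,300) and (450,300), with no rack in view. I'll resend with full rows.

```bash
python3 -m creep '[{"claw":0,"x":-36,"y":-18,"z":0,"rx":0,"ry":0,"rz":0},{"claw":0,"x":-36,"y":-18,"z":0,"rx":0,"ry":0,"rz":0},{"claw":0,"x":-36,"y":-18,"z":0,"rx":0,"ry":0,"rz":0},{"claw":0,"x":-36,"y":-18,"z":0,"rx":0,"ry":0,"rz":0},{"claw":0,"x":-36,"y":-18,"z":0,"rx":0,"ry":0,"rz":0},{"claw":0,"x":-36,"y":-18,"z":0,"rx":0,"ry":0,"rz":0},{"claw":0,"x":-36,"y":-18,"z":0,"rx":0,"ry":0,"rz":0},{"claw":0,"x":-36,"y":-18,"z":0,"rx":0,"ry":0,"rz":0},{"claw":0,"x":-36,"y":-18,"z":0,"rx":0,"ry":0,"rz":0},{"claw":0,"x":-33,"y":-15,"z":0,"rx":0,"ry":0,"rz":0},{"claw":0,"x":0,"y":0,"z":0,"rx":0,"ry":0,"rz":7},{"claw":0,"x":0,"y":0,"z":0,"rx":0,"ry":0,"rz":7}]' 40
```

```text
t: 1.15
ee_pos: [0.503, 0.2744, 0.4044]
tool_rot: [[-0.798, 0.603, 0.0], [0.603, 0.798, -0.001], [-0.001, -0.001, -1.0]]
force: [-0.8, 1.1, -0.8]
grip_width: 0.0851
gripper_force: 0.0
```

```bash
python3 -m creep '[{"claw":0,"x":0,"y":0,"z":12,"rx":0,"ry":0,"rz":7},{"claw":0,"x":0,"y":0,"z":12,"rx":0,"ry":0,"rz":7},{"claw":0,"x":0,"y":0,"z":12,"rx":0,"ry":0,"rz":7},{"claw":0.3,"x":0,"y":0,"z":12,"rx":0,"ry":0,"rz":7},{"claw":0.3,"x":0,"y":0,"z":12,"rx":0,"ry":0,"rz":7},{"claw":0.3,"x":0,"y":0,"z":0,"rx":0,"ry":0,"rz":7},{"claw":0.3,"x":0,"y":0,"z":0,"rx":0,"ry":0,"rz":7},{"claw":0.3,"x":0,"y":0,"z":0,"rx":0,"ry":0,"rz":6},{"claw":0.3,"x":0,"y":0,"z":0,"rx":0,"ry":0,"rz":0}]' 40
python3 - <<'E'
from h import *
o,R=st(); p,d,c,W=wr("w2"); m=masks(p); print(c["R"].round(2).tolist())
comps("car",m["blue"],W,d,.03,.055); comps("white",m["white"],W,d,.0,.012)
E
```

```text
t: 1.9
ee_pos: [0.5008, 0.2778, 0.3443]
tool_rot: [[0.03, 1.0, -0.001], [1.0, -0.03, -0.001], [-0.001, -0.001, -1.0]]
force: [-0.3, -0.5, 0.6]
grip_width: 0.0598
gripper_force: 0.0
t 1.9 tcp mm [500.8 277.8 344.3] yaw_y -1.7 F [-0.3 -0.5  0.6] w 59.8 gf 0.0 q7 -28.0
[[1.0, -0.03, -0.0], [-0.03, -0.96, 0.26], [-0.01, -0.26, -0.97]]
car (array([716.4, 313.3,  91.4,  13.6,  85.1]), 953) z 0.0409 px [581  78  51 119]
car (array([583.6, 273. ,  59.7,  40.1,  89.7]), 2701) z 0.0402 px [395 156  52  71]
car (array([668.6, 269.6,  59.6,  47.1,  89.9]), 3483) z 0.0402 px [487 157  70  72]
car (array([501.5, 273.8,  59.6,  32.5,  89. ]), 1975) z 0.0402 px [303 158  40  71]
white (array([728.8, 407.3,  31. ,   9. , 126.7]), 248) z 0.0078 px [586   0  24  33]
white (array([578.6, 396.6, 141.7,   4.8, 177.6]), 494) z 0.0099 px [326  34 168  11]
white (array([372.4, 359.5,  90.9,  14.8,  97.5]), 1343) z 0.0103 px [153  39  40 108]
white (array([541.9, 271.8,  62.6,  46.2,  89.5]), 2938) z 0.0065 px [341 153  52  66]
white (array([626.3, 269.4,  68.5,  29. ,  98.1]), 1131) z 0.0064 px [438 153  38  67]
white (array([471.4, 272.9,  63.4,  33.8,  88.6]), 1905) z 0.0064 px [271 154  38  67]
```

View pics/w2.png

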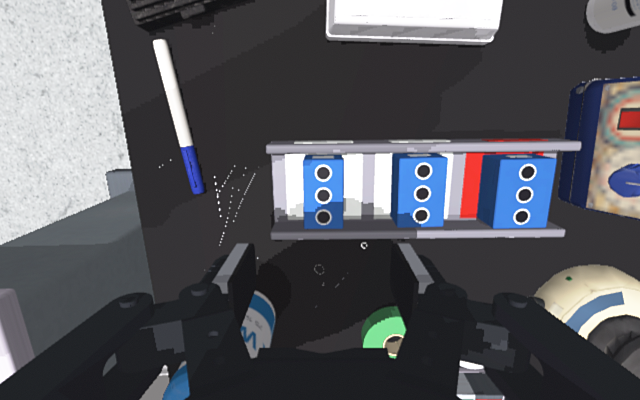

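The wrist picture shows the three blue carriers in the rack at (322,193) near, (420,190) mid and (520,190) red bay. Measured widths are about 32.5, 40 and 47 mm. The near and mid carriers in the white bays are the ones meant. I'm taking the near one first.

```bash
python3 -m creep '[{"claw":0.3,"x":-4,"y":1,"z":38,"rx":0,"ry":0,"rz":-0.5},{"claw":0.3,"x":0,"y":0,"z":40,"rx":0,"ry":0,"rz":0},{"claw":0.3,"x":0,"y":0,"z":40,"rx":0,"ry":0,"rz":0},{"claw":0.3,"x":0,"y":0,"z":30,"rx":0,"ry":0,"rz":0},{"claw":0.3,"x":0,"y":0,"z":16,"rx":0,"ry":0,"rz":0},{"claw":0.3,"x":0,"y":0,"z":0,"rx":0,"ry":0,"rz":0},{"claw":0.9,"x":0,"y":0,"z":0,"rx":0,"ry":0,"rz":0},{"claw":0.9,"x":0,"y":0,"z":0,"rx":0,"ry":0,"rz":0},{"claw":0.9,"x":0,"y":0,"z":0,"rx":0,"ry":0,"rz":0},{"claw":0.9,"x":0,"y":0,"z":0,"rx":0,"ry":0,"rz":0},{"claw":0.9,"x":0,"y":0,"z":0,"rx":0,"ry":0,"rz":0}]' 40
```

```text
t: 2.87
ee_pos: [0.5024, 0.274, 0.1823]
tool_rot: [[0.016, 1.0, 0.002], [1.0, -0.016, 0.002], [0.002, 0.002, -1.0]]
force: [-0.9, -0.8, 7.2]
grip_width: 0.0335
gripper_force: 41.8
```

```bash
python3 -m creep '[{"claw":0.9,"x":0,"y":0,"z":-30,"rx":0,"ry":0,"rz":0},{"claw":0.9,"x":0,"y":0,"z":-40,"rx":0,"ry":0,"rz":0},{"claw":0.9,"x":0,"y":0,"z":-40,"rx":0,"ry":0,"rz":0},{"claw":0.9,"x":0,"y":0,"z":-30,"rx":0,"ry":0,"rz":0},{"claw":0.9,"x":-40,"y":5,"z":0,"rx":0,"ry":0,"rz":0},{"claw":0.9,"x":-40,"y":5,"z":0,"rx":0,"ry":0,"rz":0},{"claw":0.9,"x":-40,"y":5,"z":0,"rx":0,"ry":0,"rz":0},{"claw":0.9,"x":-40,"y":5,"z":0,"rx":0,"ry":0,"rz":0},{"claw":0.9,"x":-40,"y":4,"z":0,"rx":0,"ry":0,"rz":0},{"claw":0.9,"x":-40,"y":4,"z":0,"rx":0,"ry":0,"rz":0},{"claw":0.9,"x":-10,"y":2,"z":0,"rx":0,"ry":0,"rz":-7},{"claw":0.9,"x":0,"y":0,"z":0,"rx":0,"ry":0,"rz":-7}]' 40
```

```text
t: 3.87
ee_pos: [0.5276, 0.018, 0.3214]
tool_rot: [[-0.224, 0.975, 0.001], [0.975, 0.224, -0.001], [-0.002, 0.001, -1.0]]
force: [0.9, 0.4, -0.6]
grip_width: 0.0334
gripper_force: 40.8
```

```bash
python3 -m creep '[{"claw":0.9,"x":0,"y":0,"z":5,"rx":0,"ry":0,"rz":-7},{"claw":0.9,"x":0,"y":0,"z":5,"rx":0,"ry":0,"rz":-7},{"claw":0.9,"x":0,"y":0,"z":5,"rx":0,"ry":0,"rz":-7},{"claw":0.9,"x":0,"y":0,"z":5,"rx":0,"ry":0,"rz":-7},{"claw":0.9,"x":0,"y":0,"z":5,"rx":0,"ry":0,"rz":-7},{"claw":0.9,"x":0,"y":0,"z":5,"rx":0,"ry":0,"rz":-7},{"claw":0.9,"x":0,"y":0,"z":5,"rx":0,"ry":0,"rz":-7},{"claw":0.9,"x":0,"y":0,"z":5,"rx":0,"ry":0,"rz":-7},{"claw":0.9,"x":0,"y":0,"z":5,"rx":0,"ry":0,"rz":-7},{"claw":0.9,"x":0,"y":0,"z":0,"rx":0,"ry":0,"rz":-7},{"claw":0.9,"x":0,"y":0,"z":0,"rx":0,"ry":0,"rz":-5},{"claw":0.9,"x":0,"y":0,"z":0,"rx":0,"ry":0,"rz":0}]' 40
python3 - <<'E'
from h import *
o,R=st(); p,d,c,W=wr("w3"); m=masks(p)
comps("plate",m["white"],W,d,.004,.013); comps("car",m["blue"],W,d,.03,.3)
comps("red",m["red"],W,d,.02,.06,40);comps("green",m["green"],W,d,.02,.06,40)
E
```

```text
t: 4.87
ee_pos: [0.5276, 0.0232, 0.2759]
tool_rot: [[-1.0, 0.03, -0.0], [0.03, 1.0, 0.0], [0.0, 0.0, -1.0]]
force: [-0.2, 0.3, -0.9]
grip_width: 0.0334
gripper_force: 40.8
t 4.87 tcp mm [527.6  23.2 275.9] yaw_y 88.3 F [-0.2  0.3 -0.9] w 33.4 gf 40.8 q7 86.9
plate (array([530.9,  23.3,  89.9,  71.1,  87.7]), 5997) z 0.0082 px [261 156 127  95]
plate (array([552.7, -37.6,  70.9,  11.9, 171.5]), 329) z 0.0093 px [233 190  17  89]
car (array([428.9, 112. ,  48.3,  11. ,  30.5]), 253) z 0.032 px [456   0  43  77]
car (array([427.5, 106.7,  20. ,   2.9,  22.3]), 296) z 0.0715 px [485   0  28  44]
car (array([438.2, 121. ,  37.3,  17. ,  78.5]), 5162) z 0.119 px [539   0 101  63]
car (array([525.7,  23.1,  55.8,  33.8, 178.2]), 10229) z 0.1337 px [276 194  95 157]
car (array([592.7, 166.3, 220. ,  22.9,  53.2]), 657) z 0.0384 px [613 352  27  32]
red (array([ 595.6, -187.7,   89.8,   17.7,   15.3]), 2924) z 0.0295 px [  0 249  66 116]
red (array([648.2, 228.1,  16.4,   2.9, 177. ]), 122) z 0.0227 px [588 339  10  22]
red (array([ 662.3, -235.4,   19.3,    2.9,    6.5]), 148) z 0.0225 px [  0 367  10  26]
```

View pics/w3.png

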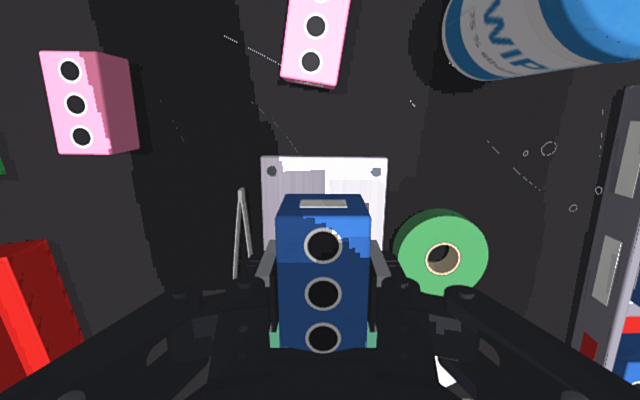

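```bash
python3 -m creep '[{"claw":0.9,"x":-8,"y":1,"z":30,"rx":0,"ry":0,"rz":0.6},{"claw":0.9,"x":0,"y":0,"z":36,"rx":0,"ry":0,"rz":0},{"claw":0.9,"x":0,"y":0,"z":15,"rx":0,"ry":0,"rz":0},{"claw":0.9,"x":0,"y":0,"z":8,"rx":0,"ry":0,"rz":0},{"claw":0.9,"x":0,"y":0,"z":2,"rx":0,"ry":0,"rz":0},{"claw":0.9,"x":0,"y":0,"z":0,"rx":0,"ry":0,"rz":0},{"claw":0.3,"x":0,"y":0,"z":0,"rx":0,"ry":0,"rz":0},{"claw":0.3,"x":0,"y":0,"z":0,"rx":0,"ry":0,"rz":0},{"claw":0.3,"x":0,"y":0,"z":0,"rx":0,"ry":0,"rz":0},{"claw":0.3,"x":0,"y":0,"z":0,"rx":0,"ry":0,"rz":0}]' 40
```

```text
t: 5.75
ee_pos: [0.5361, 0.024, 0.1854]
tool_rot: [[-0.999, 0.045, 0.001], [0.045, 0.999, 0.0], [-0.001, 0.0, -1.0]]
force: [0.2, -0.2, -0.1]
grip_width: 0.0598
gripper_force: 0.0
```

```bash
python3 -m creep '[{"claw":0.3,"x":0,"y":0,"z":-20,"rx":0,"ry":0,"rz":0},{"claw":0.3,"x":0,"y":0,"z":-40,"rx":0,"ry":0,"rz":0},{"claw":0.3,"x":0,"y":0,"z":-20,"rx":0,"ry":0,"rz":3},{"claw":0,"x":0,"y":0,"z":-20,"rx":0,"ry":0,"rz":7},{"claw":0,"x":0,"y":0,"z":0,"rx":0,"ry":0,"rz":7},{"claw":0,"x":0,"y":0,"z":0,"rx":0,"ry":0,"rz":7},{"claw":0,"x":0,"y":0,"z":0,"rx":0,"ry":0,"rz":7},{"claw":0,"x":0,"y":0,"z":0,"rx":0,"ry":0,"rz":7},{"claw":0,"x":0,"y":0,"z":0,"rx":0,"ry":0,"rz":7},{"claw":0,"x":0,"y":0,"z":0,"rx":0,"ry":0,"rz":7},{"claw":0,"x":0,"y":0,"z":0,"rx":0,"ry":0,"rz":7},{"claw":0,"x":0,"y":0,"z":0,"rx":0,"ry":0,"rz":7}]'
```

```text
t: 6.75
ee_pos: [0.5358, 0.024, 0.2851]
tool_rot: [[-0.36, 0.933, 0.001], [0.933, 0.36, 0.0], [0.0, 0.001, -1.0]]
force: [0.6, -0.6, -0.1]
grip_width: 0.0854
gripper_force: 0.0
```

```bash
python3 -m creep '[{"claw":0,"x":0,"y":0,"z":0,"rx":0,"ry":0,"rz":7},{"claw":0,"x":0,"y":0,"z":0,"rx":0,"ry":0,"rz":7},{"claw":0,"x":0,"y":0,"z":0,"rx":0,"ry":0,"rz":7},{"claw":0,"x":0,"y":0,"z":0,"rx":0,"ry":0,"rz":3},{"claw":0,"x":0,"y":0,"z":0,"rx":0,"ry":0,"rz":0}]'
python3 - <<'E'
from h import *
o,R=st(); p,d,c,W=wr("w4"); m=masks(p)
comps("plate",m["white"],W,d,.004,.013); comps("car",m["blue"],W,d,.03,.06)
comps("red",m["red"],W,d,.02,.06,40);comps("green",m["green"],W,d,.015,.06,40)
p,d=capture("top");W=cloud(p,d,camera_params("top"));comps("topcar",masks(p)["blue"],W,d,.03,.055,60)
p,d=capture("side");W=cloud(p,d,camera_params("side"));comps("sidecar",masks(p)["blue"],W,d,.03,.055,60)
E
```

```text
t: 7.17
ee_pos: [0.5358, 0.0241, 0.285]
tool_rot: [[0.047, 0.999, 0.0], [0.999, -0.047, 0.0], [0.0, 0.0, -1.0]]
force: [-0.5, -0.4, -0.0]
grip_width: 0.0856
gripper_force: 0.0
t 7.17 tcp mm [535.8  24.1 285. ] yaw_y -2.7 F [-0.5 -0.4 -0. ] w 85.6 gf 0.0 q7 0.5
plate (array([763.4, -11.5, 164.2,  15.8,  90.1]), 4622) z 0.0061 px [590 121  50 206]
plate (array([595.5,  20.5, 200.2,  89.6, 177.6]), 15994) z 0.0082 px [266 139 276 116]
car (array([438. , 124.3,  54.1,  14.4,  62.9]), 199) z 0.0317 px [130   8  39  88]
car (array([536.9,  24.2,  59.1,  33.2, 177.6]), 3438) z 0.0421 px [278 184  91  52]
red (array([660.6,  52.6,  27.2,   9.9, 177.5]), 625) z 0.0388 px [493 152  43  16]
red (array([657.9, -17.1,  26.4,  10.2, 176.6]), 482) z 0.0388 px [481 254  39  13]
green (array([560.7, 105.1,  24.5,   7.9, 109.9]), 51) z 0.0193 px [347  62  19  38]
topcar (array([653.4, 271.4,  58.9,  16.8,  87. ]), 94) z 0.0396 px [250 161  19   7]
topcar (array([570.1, 274. ,  58.1,  18. ,  96.3]), 78) z 0.0402 px [247 186  19   7]
sidecar (array([535.1,  30.3,  53.1,  31.3, 171.5]), 106) z 0.0416 px [307 185  22  12]
sidecar (array([667.9, 273.5,  57.5,  44.5,  89.9]), 304) z 0.0408 px [246 254  23  23]
sidecar (array([583.3, 276.8,  57.9,  37.1,  90.7]), 211) z 0.0405 px [288 255  18  22]
```

Carrier released on the apron, measured at (536.9, 24.2) mm and lying parallel to the lane. Next I straddle it end to end and push with the rear finger.

```bash
python3 -m creep '[{"claw":0,"x":0,"y":0,"z":36,"rx":0,"ry":0,"rz":-0.3},{"claw":0,"x":0,"y":0,"z":36,"rx":0,"ry":0,"rz":0},{"claw":0,"x":0,"y":0,"z":25,"rx":0,"ry":0,"rz":0},{"claw":0,"x":0,"y":0,"z":10,"rx":0,"ry":0,"rz":0},{"claw":0,"x":0,"y":5,"z":0,"rx":0,"ry":0,"rz":0},{"claw":0,"x":0,"y":5,"z":0,"rx":0,"ry":0,"rz":0},{"claw":0,"x":-0.2,"y":6,"z":0,"rx":0,"ry":0,"rz":0},{"claw":0,"x":-0.2,"y":6,"z":0,"rx":0,"ry":0,"rz":0},{"claw":0,"x":-0.2,"y":6,"z":0,"rx":0,"ry":0,"rz":0},{"claw":0,"x":-0.2,"y":6,"z":0,"rx":0,"ry":0,"rz":0},{"claw":0,"x":-0.2,"y":6,"z":0,"rx":0,"ry":0,"rz":0},{"claw":0,"x":0,"y":6,"z":0,"rx":0,"ry":0,"rz":0}]'
python3 - <<'E'
from h import *
o,R=st(); p,d,c,W=wr("w5"); m=masks(p)
comps("plate",m["white"],W,d,.004,.013); comps("car",m["blue"],W,d,.03,.06)
comps("red",m["red"],W,d,.02,.06,40)
E
```

```text
t: 8.32
ee_pos: [0.5824, 0.0211, 0.178]
tool_rot: [[0.039, 0.999, 0.0], [0.999, -0.039, 0.0], [0.0, 0.0, -1.0]]
force: [-2.1, 0.1, 1.7]
grip_width: 0.0855
gripper_force: 0.9
t 8.32 tcp mm [582.4  21.1 178. ] yaw_y -2.2 F [-2.1  0.1  1.7] w 85.5 gf 0.9 q7 6.6
plate (array([550.6,  35.3, 110.6,  63.9, 177.7]), 19511) z 0.0081 px [112 160 265 139]
plate (array([687.6,  60.9,  19.8,   4.4, 164.9]), 319) z 0.008 px [546 161  46  13]
plate (array([653.4,   9.3,  84.7,  35.7, 172. ]), 5527) z 0.0082 px [390 243 184  77]
plate (array([617.3,  10.9,  23. ,  14.3, 178.6]), 722) z 0.0082 px [373 264  51  29]
plate (array([559.2, -21.4,  59.7,   2.5, 178.3]), 247) z 0.0082 px [214 343 125   2]
car (array([559.1,  31.7,  35.9,  16.5, 178.8]), 3079) z 0.0415 px [198 243 107  57]
car (array([570.1,  10.4,  59.4,  10.5, 177.3]), 2221) z 0.0422 px [205 319 165  23]
red (array([660.8,  52.6,  27.4,  10.4, 177.3]), 2229) z 0.0387 px [509 191  83  29]
red (array([660.9, -21.4,  11.4,   3.7, 163.9]), 141) z 0.0387 px [512 382  28   8]
```

View pics/w5.png

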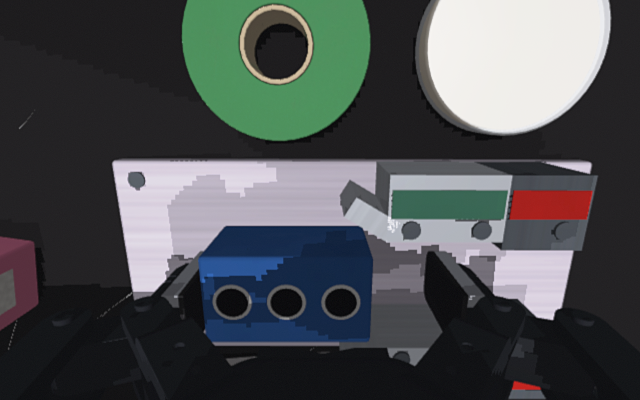

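The carrier (285,290) is pushed by the rear finger. The front finger (450,290) is entering the lane between the green-marked walls, and nothing is touching the sides.

```bash
python3 -m creep '[{"claw":0,"x":-0.1,"y":5,"z":0,"rx":0,"ry":0,"rz":-0.2},{"claw":0,"x":-0.1,"y":5,"z":0,"rx":0,"ry":0,"rz":0},{"claw":0,"x":-0.1,"y":5,"z":0,"rx":0,"ry":0,"rz":0},{"claw":0,"x":-0.1,"y":5,"z":0,"rx":0,"ry":0,"rz":0},{"claw":0,"x":-0.1,"y":5,"z":0,"rx":0,"ry":0,"rz":0},{"claw":0,"x":-0.1,"y":5,"z":0,"rx":0,"ry":0,"rz":0},{"claw":0,"x":0,"y":4,"z":0,"rx":0,"ry":0,"rz":0},{"claw":0,"x":0,"y":3,"z":0,"rx":0,"ry":0,"rz":0}]'
python3 - <<'E'
from h import *
o,R=st(); p,d,c,W=wr("w6"); m=masks(p)
comps("car",m["blue"],W,d,.03,.06)
E
python3 -m creep '[{"claw":0,"x":0,"y":2,"z":0,"rx":0,"ry":0,"rz":0},{"claw":0,"x":0,"y":2,"z":0,"rx":0,"ry":0,"rz":0},{"claw":0,"x":0,"y":2,"z":0,"rx":0,"ry":0,"rz":0}]'
```

```text
t: 9.03
ee_pos: [0.6192, 0.0192, 0.1776]
tool_rot: [[0.036, 0.999, 0.0], [0.999, -0.036, -0.0], [-0.0, 0.0, -1.0]]
force: [-0.9, -0.4, 1.4]
grip_width: 0.0855
gripper_force: 0.8
t 9.03 tcp mm [619.2  19.2 177.6] yaw_y -2.0 F [-0.9 -0.4  1.4] w 85.5 gf 0.8 q7 7.3
car (array([593.7,  34.8,  35.2,  15.9,  19.9]), 2856) z 0.0415 px [198 243 101  57]
car (array([607. ,   8.5,  59.2,  10.5, 178.3]), 2171) z 0.0422 px [205 319 165  24]
t: 9.33
ee_pos: [0.6247, 0.0191, 0.1776]
tool_rot: [[0.036, 0.999, -0.0], [0.999, -0.036, 0.0], [0.0, -0.0, -1.0]]
force: [-0.1, 0.2, -0.2]
grip_width: 0.085
gripper_force: 0.4
```

```bash
python3 -m creep '[{"claw":0,"x":0,"y":2,"z":0,"rx":0,"ry":0,"rz":0.3},{"claw":0,"x":0,"y":2,"z":0,"rx":0,"ry":0,"rz":0},{"claw":0,"x":0,"y":2,"z":0,"rx":0,"ry":0,"rz":0},{"claw":0,"x":0,"y":2,"z":0,"rx":0,"ry":0,"rz":0}]'
python3 - <<'E'
from h import *
o,R=st(); p,d,c,W=wr("w7"); m=masks(p)
comps("car",m["blue"],W,d,.03,.06)
E
```

```text
t: 9.67
ee_pos: [0.6328, 0.0187, 0.1777]
tool_rot: [[0.041, 0.999, -0.0], [0.999, -0.041, -0.0], [-0.0, -0.0, -1.0]]
force: [-0.3, 0.3, 0.6]
grip_width: 0.0851
gripper_force: 0.4
t 9.67 tcp mm [632.8  18.7 177.7] yaw_y -2.3 F [-0.3  0.3  0.6] w 85.1 gf 0.4 q7 7.1
car (array([608.3,  34.6,  37.3,  15.4,  18.6]), 2789) z 0.0416 px [198 244 106  56]
car (array([616.6,   7.6,  51.3,  10.9, 175.3]), 2131) z 0.0422 px [205 318 143  25]
```

```bash
python3 -m creep '[{"claw":0,"x":0,"y":2,"z":0,"rx":0,"ry":0,"rz":0},{"claw":0,"x":0,"y":2,"z":0,"rx":0,"ry":0,"rz":0},{"claw":0,"x":0,"y":2,"z":0,"rx":0,"ry":0,"rz":0},{"claw":0,"x":0,"y":2,"z":0,"rx":0,"ry":0,"rz":0}]';python3 -m creep '[{"claw":0,"x":0,"y":2,"z":0,"rx":0,"ry":0,"rz":0},{"claw":0,"x":0,"y":3,"z":0,"rx":0,"ry":0,"rz":0},{"claw":0,"x":0,"y":3,"z":0,"rx":0,"ry":0,"rz":0},{"claw":0,"x":0,"y":0,"z":0,"rx":0,"ry":0,"rz":0}]'
python3 - <<'E'
from h import *
o,R=st(); p,d,c,W=wr("w8"); m=masks(p)
comps("car",m["blue"],W,d,.03,.06);comps("red",m["red"],W,d,.02,.06,40)
E
```

```text
t: 10.05
ee_pos: [0.6408, 0.0184, 0.1777]
tool_rot: [[0.041, 0.999, -0.0], [0.999, -0.041, -0.0], [-0.0, -0.0, -1.0]]
force: [-1.0, 0.3, 0.0]
grip_width: 0.0856
gripper_force: 0.6
t: 10.38
ee_pos: [0.6493, 0.0181, 0.1777]
tool_rot: [[0.041, 0.999, 0.001], [0.999, -0.041, -0.0], [-0.0, 0.001, -1.0]]
force: [-1.0, -0.8, -0.5]
grip_width: 0.0853
gripper_force: 0.0
t 10.38 tcp mm [649.3  18.1 177.7] yaw_y -2.3 F [-1.  -0.8 -0.5] w 85.3 gf 0.0 q7 7.2
car (array([624.1,  34.3,  39.9,  16.1,  22.8]), 2725) z 0.0417 px [198 244 110  59]
car (array([636.7,   7.2,  59. ,  10.8, 177.4]), 2175) z 0.0422 px [205 319 164  24]
red (array([660.9,  52.7,  26.2,  10.4, 177.2]), 2263) z 0.0387 px [311 189  79  29]
```

View pics/w8.png

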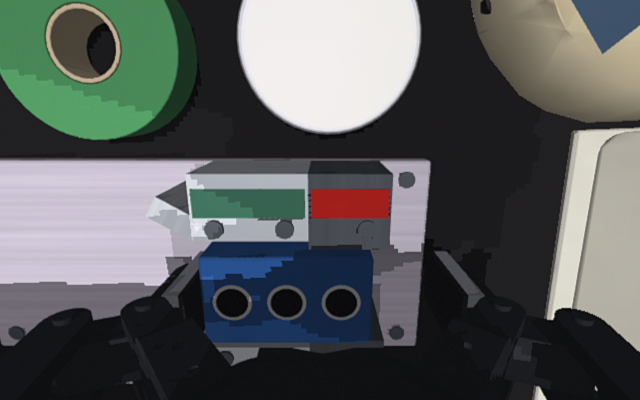

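The carrier's front (372,300) is well past the start of the red-marked section (310,205), with no force. It has entered no-go, so it is too narrow (finger width 33.5 mm agrees) and goes in the red tray. I'm gripping its ends.

```bash
python3 -m creep '[{"claw":0,"x":0,"y":-6,"z":0,"rx":0,"ry":0,"rz":0},{"claw":0,"x":0,"y":-6,"z":0,"rx":0,"ry":0,"rz":0},{"claw":0.7,"x":0,"y":0,"z":0,"rx":0,"ry":0,"rz":0},{"claw":0.7,"x":0,"y":0,"z":0,"rx":0,"ry":0,"rz":0},{"claw":0.7,"x":0,"y":0,"z":0,"rx":0,"ry":0,"rz":0},{"claw":0.7,"x":0,"y":0,"z":0,"rx":0,"ry":0,"rz":0},{"claw":0.7,"x":0,"y":0,"z":0,"rx":0,"ry":0,"rz":0}]' 40
```

```text
t: 11.02
ee_pos: [0.6367, 0.0186, 0.178]
tool_rot: [[0.041, 0.999, 0.0], [0.999, -0.041, 0.0], [0.0, 0.0, -1.0]]
force: [-2.4, 0.6, 4.3]
grip_width: 0.0591
gripper_force: 44.3
```

```bash
python3 -m creep '[{"claw":0.7,"x":0,"y":0,"z":-20,"rx":0,"ry":0,"rz":0},{"claw":0.7,"x":0,"y":0,"z":-35,"rx":0,"ry":0,"rz":0},{"claw":0.7,"x":0,"y":0,"z":-30,"rx":0,"ry":0,"rz":0},{"claw":0.7,"x":0,"y":0,"z":0,"rx":0,"ry":0,"rz":0}]'
python3 - <<'E'
from h import *
o,R=st(); x,y,z=np.array(o["ee_pos"])*1000
for n,t in dict(redL=(617.4,-210.2),redR=(623.6,-265.8)).items(): print(n,to(t[0]-x,t[1]-y,R))
E
```

```text
t: 11.35
ee_pos: [0.6387, 0.018, 0.2692]
tool_rot: [[0.041, 0.999, 0.01], [0.999, -0.041, 0.001], [0.001, 0.01, -1.0]]
force: [1.7, -1.0, -0.9]
grip_width: 0.0595
gripper_force: 44.1
t 11.35 tcp mm [638.7  18.  269.2] yaw_y -2.4 F [ 1.7 -1.  -0.9] w 59.5 gf 44.1 q7 5.1
redL [-228.9  -11.9   -0.3]
redR [-284.2   -3.4   -0.3]
```

```bash
python3 -m creep '[{"claw":0.7,"x":-38,"y":-2,"z":0,"rx":0,"ry":0,"rz":0},{"claw":0.7,"x":-38,"y":-2,"z":0,"rx":0,"ry":0,"rz":0},{"claw":0.7,"x":-38,"y":-2,"z":0,"rx":0,"ry":0,"rz":0},{"claw":0.7,"x":-38,"y":-2,"z":0,"rx":0,"ry":0,"rz":0},{"claw":0.7,"x":-38,"y":-2,"z":0,"rx":0,"ry":0,"rz":0},{"claw":0.7,"x":-39,"y":-2,"z":0,"rx":0,"ry":0,"rz":0},{"claw":0.7,"x":0,"y":0,"z":0,"rx":0,"ry":0,"rz":-4.3},{"claw":0.7,"x":0,"y":0,"z":0,"rx":0,"ry":0,"rz":-4.3},{"claw":0.7,"x":0,"y":0,"z":0,"rx":0,"ry":0,"rz":0}]'
python3 - <<'E'
from h import *
o,R=st(); x,y,z=np.array(o["ee_pos"])*1000
print(to(617.4-x,-210.2-y,R))
p,d,c,W=wr("w9");m=masks(p); comps("red",m["red"],W,d,.025,.06); comps("car",m["blue"],W,d,.06,.2)
E
```

```text
t: 12.1
ee_pos: [0.6148, -0.211, 0.2621]
tool_rot: [[-0.11, 0.994, -0.001], [0.994, 0.11, -0.0], [0.0, -0.001, -1.0]]
force: [1.1, 0.1, -2.1]
grip_width: 0.0596
gripper_force: 43.9
t 12.1 tcp mm [ 614.8 -211.   262.1] yaw_y 6.3 F [ 1.1  0.1 -2.1] w 59.6 gf 43.9 q7 34.7
[ 0.5  2.6 -0. ]
red (array([ 616.7, -209.1,  124. ,   49.6,    6.2]), 3458) z 0.0346 px [221 175 209  80]
red (array([ 625.5, -299.1,  104.9,    3.7,    6.2]), 413) z 0.0352 px [245 343 156   3]
car (array([ 615.6, -210.2,   60.1,   34.6,    6.1]), 15329) z 0.1258 px [236 226 174 115]
```

```bash
python3 -m creep '[{"claw":0.7,"x":0,"y":2,"z":30,"rx":0,"ry":0,"rz":0},{"claw":0.7,"x":0,"y":0,"z":30,"rx":0,"ry":0,"rz":0},{"claw":0.7,"x":0,"y":0,"z":16,"rx":0,"ry":0,"rz":0},{"claw":0.7,"x":0,"y":0,"z":8,"rx":0,"ry":0,"rz":0},{"claw":0.7,"x":0,"y":0,"z":2.5,"rx":0,"ry":0,"rz":0},{"claw":0.7,"x":0,"y":0,"z":0,"rx":0,"ry":0,"rz":0},{"claw":0.15,"x":0,"y":0,"z":0,"rx":0,"ry":0,"rz":0},{"claw":0.15,"x":0,"y":0,"z":0,"rx":0,"ry":0,"rz":0},{"claw":0.15,"x":0,"y":0,"z":0,"rx":0,"ry":0,"rz":0},{"claw":0.15,"x":0,"y":0,"z":0,"rx":0,"ry":0,"rz":0}]'
```

```text
t: 12.98
ee_pos: [0.6176, -0.2096, 0.177]
tool_rot: [[-0.109, 0.994, 0.001], [0.994, 0.109, -0.0], [-0.0, 0.001, -1.0]]
force: [-0.5, -0.4, -0.0]
grip_width: 0.0729
gripper_force: 0.0
```

```bash
python3 -m creep '[{"claw":0.15,"x":0,"y":0,"z":-20,"rx":0,"ry":0,"rz":0},{"claw":0.15,"x":0,"y":0,"z":-40,"rx":0,"ry":0,"rz":0},{"claw":0.15,"x":0,"y":0,"z":-40,"rx":0,"ry":0,"rz":0},{"claw":0.15,"x":0,"y":0,"z":-40,"rx":0,"ry":0,"rz":0},{"claw":0.15,"x":0,"y":0,"z":-20,"rx":0,"ry":0,"rz":4},{"claw":0.3,"x":0,"y":0,"z":0,"rx":0,"ry":0,"rz":4},{"claw":0.3,"x":0,"y":0,"z":0,"rx":0,"ry":0,"rz":0}]'
python3 - <<'E'
from h import *
o,R=st(); x,y,z=np.array(o["ee_pos"])*1000
p,d,c,W=wr("w10");m=masks(p); comps("red",m["red"],W,d,.025,.06); comps("car",m["blue"],W,d,.03,.2)
k=m["blue"]&(W[...,1]<-150)&(W[...,1]>-290);A=np.c_[W[k][:,:2],np.ones(k.sum())];print(k.sum(),np.percentile(W[k][:,2],[5,50,95]).round(4))
print("to mid bay",to(583.6-x,273-y,R))
E
```

```text
t: 13.57
ee_pos: [0.6176, -0.2099, 0.3388]
tool_rot: [[0.034, 0.999, 0.004], [0.999, -0.034, -0.001], [-0.001, 0.004, -1.0]]
force: [-0.1, 0.0, -0.3]
grip_width: 0.0595
gripper_force: 0.0
t 13.57 tcp mm [ 617.6 -209.9  338.8] yaw_y -1.9 F [-0.1  0.  -0.3] w 59.5 gf 0.0 q7 25.6
red (array([ 620.4, -242.6,  124.4,  116.2,    6.4]), 4512) z 0.0345 px [240 149 159 148]
car (array([ 618.4, -208.6,   58.8,   33.1,    6.4]), 2132) z 0.0392 px [283 164  76  50]Traceback (most recent call last):
  File "<stdin>", line 4, in <module>
    return _quantile_unchecked(
        a, q, axis, out, overwrite_input, method, keepdims, weights)
    return _ureduce(a,
                    func=_quantile_ureduce_func,
    ...<5 lines>...
                    overwrite_input=overwrite_input,
                    method=method)
    r = func(a, **kwargs)
    result = _quantile(arr,
                       quantiles=q,
    ...<2 lines>...
                       out=out,
                       weights=wgt)
    slices_having_nans = np.isnan(arr[-1, ...])
                                  ~~~^^^^^^^^^
IndexError: index -1 is out of bounds for axis 0 with size 0
```

The first carrier lies flat in the red tray's +y pocket (top at z 39 mm, centre 618, -209). Next is the mid bay.

```bash
python3 -m creep '[{"claw":0.25,"x":40,"y":-4.2,"z":0,"rx":0,"ry":0,"rz":0},{"claw":0.25,"x":40,"y":-4.2,"z":0,"rx":0,"ry":0,"rz":0},{"claw":0.25,"x":40,"y":-4.2,"z":0,"rx":0,"ry":0,"rz":0},{"claw":0.25,"x":40,"y":-4.2,"z":0,"rx":0,"ry":0,"rz":0},{"claw":0.25,"x":40,"y":-4.2,"z":0,"rx":0,"ry":0,"rz":0},{"claw":0.25,"x":40,"y":-4.2,"z":0,"rx":0,"ry":0,"rz":0},{"claw":0.25,"x":40,"y":-4.2,"z":0,"rx":0,"ry":0,"rz":0},{"claw":0.25,"x":40,"y":-4.2,"z":0,"rx":0,"ry":0,"rz":0},{"claw":0.25,"x":40,"y":-4.2,"z":0,"rx":0,"ry":0,"rz":0},{"claw":0.25,"x":40,"y":-4.2,"z":0,"rx":0,"ry":0,"rz":0},{"claw":0.25,"x":40,"y":-4.2,"z":0,"rx":0,"ry":0,"rz":0},{"claw":0.25,"x":40,"y":-4.2,"z":0,"rx":0,"ry":0,"rz":0}]'; python3 -m creep '[{"claw":0.25,"x":0,"y":0,"z":0,"rx":0,"ry":0,"rz":0}]' >/dev/null
python3 - <<'E'
from h import *
o,R=st(); x,y,z=np.array(o["ee_pos"])*1000
p,d,c,W=wr("w11");m=masks(p); comps("car",m["blue"],W,d,.03,.06)
print("to mid bay",to(583.6-x,273-y,R))
E
```

```text
t: 14.62
ee_pos: [0.5806, 0.2737, 0.3348]
tool_rot: [[0.028, 1.0, -0.002], [1.0, -0.028, -0.001], [-0.001, -0.002, -1.0]]
force: [1.1, 0.2, 0.1]
grip_width: 0.0641
gripper_force: 0.0
t 14.7 tcp mm [577.9 282.9 333.7] yaw_y -0.8 F [-1.9  0.7 -0.7] w 63.9 gf 0.0 q7 -21.2
car (array([584.2, 273. ,  59.6,  38.7,  89.8]), 2661) z 0.0402 px [307 169  49  73]
car (array([668.9, 269.6,  59.6,  46.1,  89.8]), 3286) z 0.0402 px [406 172  62  72]
to mid bay [-9.8  5.8 -0.1]
```

```bash
python3 -m creep '[{"claw":0.25,"x":0,"y":0,"z":0,"rx":0,"ry":0,"rz":0},{"claw":0.25,"x":0,"y":0,"z":0,"rx":0,"ry":0,"rz":0},{"claw":0.25,"x":0,"y":0,"z":0,"rx":0,"ry":0,"rz":0}]'
```

```text
t: 15.0
ee_pos: [0.582, 0.2698, 0.3358]
tool_rot: [[0.032, 0.999, -0.001], [0.999, -0.032, -0.001], [-0.001, -0.0, -1.0]]
force: [-0.1, 0.4, 0.0]
grip_width: 0.0641
gripper_force: 0.0
```

```bash
python3 -m creep '[{"claw":0.25,"x":3,"y":2,"z":36,"rx":0,"ry":0,"rz":-0.8},{"claw":0.25,"x":0,"y":0,"z":40,"rx":0,"ry":0,"rz":0},{"claw":0.25,"x":0,"y":0,"z":40,"rx":0,"ry":0,"rz":0},{"claw":0.25,"x":0,"y":0,"z":25,"rx":0,"ry":0,"rz":0},{"claw":0.25,"x":0,"y":0,"z":12,"rx":0,"ry":0,"rz":0},{"claw":0.25,"x":0,"y":0,"z":0,"rx":0,"ry":0,"rz":0},{"claw":0.9,"x":0,"y":0,"z":0,"rx":0,"ry":0,"rz":0},{"claw":0.9,"x":0,"y":0,"z":0,"rx":0,"ry":0,"rz":0},{"claw":0.9,"x":0,"y":0,"z":0,"rx":0,"ry":0,"rz":0},{"claw":0.9,"x":0,"y":0,"z":0,"rx":0,"ry":0,"rz":0},{"claw":0.9,"x":0,"y":0,"z":0,"rx":0,"ry":0,"rz":0}]' 40
```

```text
t: 15.92
ee_pos: [0.5847, 0.2748, 0.1859]
tool_rot: [[0.017, 1.0, 0.004], [1.0, -0.017, 0.002], [0.002, 0.004, -1.0]]
force: [-0.6, -0.7, 7.4]
grip_width: 0.0395
gripper_force: 42.5
```

```bash
python3 -m creep '[{"claw":0.9,"x":0,"y":0,"z":-30,"rx":0,"ry":0,"rz":0},{"claw":0.9,"x":0,"y":0,"z":-40,"rx":0,"ry":0,"rz":0},{"claw":0.9,"x":0,"y":0,"z":-40,"rx":0,"ry":0,"rz":0},{"claw":0.9,"x":0,"y":0,"z":-30,"rx":0,"ry":0,"rz":0},{"claw":0.9,"x":-38,"y":-6,"z":0,"rx":0,"ry":0,"rz":0},{"claw":0.9,"x":-40,"y":-7,"z":0,"rx":0,"ry":0,"rz":0},{"claw":0.9,"x":-40,"y":-7,"z":0,"rx":0,"ry":0,"rz":0},{"claw":0.9,"x":-40,"y":-7,"z":0,"rx":0,"ry":0,"rz":0},{"claw":0.9,"x":-40,"y":-7,"z":0,"rx":0,"ry":0,"rz":0},{"claw":0.9,"x":-36,"y":-7,"z":0,"rx":0,"ry":0,"rz":0},{"claw":0.9,"x":-17,"y":-3,"z":0,"rx":0,"ry":0,"rz":-7},{"claw":0.9,"x":0,"y":0,"z":0,"rx":0,"ry":0,"rz":-7}]' 40
```

```text
t: 16.92
ee_pos: [0.5345, 0.0182, 0.3246]
tool_rot: [[-0.223, 0.975, 0.002], [0.975, 0.223, -0.001], [-0.001, 0.001, -1.0]]
force: [-0.7, 0.4, -1.3]
grip_width: 0.0398
gripper_force: 41.6
```

```bash
python3 -m creep '[{"claw":0.9,"x":0,"y":0,"z":5,"rx":0,"ry":0,"rz":-7},{"claw":0.9,"x":0,"y":0,"z":5,"rx":0,"ry":0,"rz":-7},{"claw":0.9,"x":0,"y":0,"z":5,"rx":0,"ry":0,"rz":-7},{"claw":0.9,"x":0,"y":0,"z":5,"rx":0,"ry":0,"rz":-7},{"claw":0.9,"x":0,"y":0,"z":5,"rx":0,"ry":0,"rz":-7},{"claw":0.9,"x":0,"y":0,"z":5,"rx":0,"ry":0,"rz":-7},{"claw":0.9,"x":0,"y":0,"z":5,"rx":0,"ry":0,"rz":-7},{"claw":0.9,"x":0,"y":0,"z":5,"rx":0,"ry":0,"rz":-7},{"claw":0.9,"x":0,"y":0,"z":5,"rx":0,"ry":0,"rz":-7},{"claw":0.9,"x":0,"y":0,"z":0,"rx":0,"ry":0,"rz":-7},{"claw":0.9,"x":0,"y":0,"z":0,"rx":0,"ry":0,"rz":-4},{"claw":0.9,"x":0,"y":0,"z":0,"rx":0,"ry":0,"rz":0}]' 40
python3 - <<'E'
from h import *
o,R=st(); p,d,c,W=wr("w12"); m=masks(p)
comps("plate",m["white"],W,d,.004,.013); comps("car",m["blue"],W,d,.06,.3)
E
```

```text
t: 17.92
ee_pos: [0.5355, 0.0243, 0.279]
tool_rot: [[-0.999, 0.048, 0.001], [0.048, 0.999, 0.0], [-0.001, 0.0, -1.0]]
force: [0.2, 0.2, -1.4]
grip_width: 0.0392
gripper_force: 41.6
t 17.92 tcp mm [535.5  24.3 279. ] yaw_y 87.2 F [ 0.2  0.2 -1.4] w 39.2 gf 41.6 q7 86.1
plate (array([531.6,  23.3,  90.1,  72.2,  87.4]), 6921) z 0.0082 px [258 145 126  96]
plate (array([554.4, -37.6,  74.1,  12.5, 172.1]), 345) z 0.0093 px [233 179  17  94]
plate (array([605.5, 264.5,  52.6,  12.1,  10.7]), 446) z 0.0064 px [626 240  14  60]
car (array([430. , 107.7,  14.6,   2.2,  28.9]), 188) z 0.0711 px [477   0  28  23]
car (array([443. , 124.7,  32.9,   9.3,  79. ]), 2842) z 0.1177 px [539   0 101  36]
car (array([536.7,  24.2,  57.8,  39.7, 177.2]), 12137) z 0.1332 px [269 196 109 157]
```

```bash
python3 -m creep '[{"claw":0.9,"x":0,"y":-1.3,"z":30,"rx":0,"ry":0,"rz":-0.4},{"claw":0.9,"x":0,"y":0,"z":36,"rx":0,"ry":0,"rz":0},{"claw":0.9,"x":0,"y":0,"z":15,"rx":0,"ry":0,"rz":0},{"claw":0.9,"x":0,"y":0,"z":8,"rx":0,"ry":0,"rz":0},{"claw":0.9,"x":0,"y":0,"z":2,"rx":0,"ry":0,"rz":0},{"claw":0.9,"x":0,"y":0,"z":0,"rx":0,"ry":0,"rz":0},{"claw":0.25,"x":0,"y":0,"z":0,"rx":0,"ry":0,"rz":0},{"claw":0.25,"x":0,"y":0,"z":0,"rx":0,"ry":0,"rz":0},{"claw":0.25,"x":0,"y":0,"z":0,"rx":0,"ry":0,"rz":0},{"claw":0.25,"x":0,"y":0,"z":0,"rx":0,"ry":0,"rz":0}]' 40
```

```text
t: 18.8
ee_pos: [0.5357, 0.0232, 0.1878]
tool_rot: [[-0.999, 0.045, 0.001], [0.045, 0.999, 0.0], [-0.001, 0.0, -1.0]]
force: [-0.1, -0.5, -0.8]
grip_width: 0.0641
gripper_force: 0.0
```

```bash
python3 -m creep '[{"claw":0.25,"x":0,"y":0,"z":-20,"rx":0,"ry":0,"rz":0},{"claw":0.25,"x":0,"y":0,"z":-40,"rx":0,"ry":0,"rz":0},{"claw":0.25,"x":0,"y":0,"z":-20,"rx":0,"ry":0,"rz":3},{"claw":0,"x":0,"y":0,"z":-20,"rx":0,"ry":0,"rz":7},{"claw":0,"x":0,"y":0,"z":0,"rx":0,"ry":0,"rz":7},{"claw":0,"x":0,"y":0,"z":0,"rx":0,"ry":0,"rz":7},{"claw":0,"x":0,"y":0,"z":0,"rx":0,"ry":0,"rz":7},{"claw":0,"x":0,"y":0,"z":0,"rx":0,"ry":0,"rz":7},{"claw":0,"x":0,"y":0,"z":0,"rx":0,"ry":0,"rz":7},{"claw":0,"x":0,"y":0,"z":0,"rx":0,"ry":0,"rz":7},{"claw":0,"x":0,"y":0,"z":0,"rx":0,"ry":0,"rz":7},{"claw":0,"x":0,"y":0,"z":0,"rx":0,"ry":0,"rz":7}]'
```

```text
t: 19.8
ee_pos: [0.5354, 0.0232, 0.2874]
tool_rot: [[-0.36, 0.933, 0.0], [0.933, 0.36, 0.0], [-0.0, 0.0, -1.0]]
force: [0.5, -0.3, -0.3]
grip_width: 0.0856
gripper_force: 0.0
```

```bash
python3 -m creep '[{"claw":0,"x":0,"y":0,"z":0,"rx":0,"ry":0,"rz":7},{"claw":0,"x":0,"y":0,"z":0,"rx":0,"ry":0,"rz":7},{"claw":0,"x":0,"y":0,"z":0,"rx":0,"ry":0,"rz":7},{"claw":0,"x":0,"y":0,"z":0,"rx":0,"ry":0,"rz":3},{"claw":0,"x":0,"y":0,"z":0,"rx":0,"ry":0,"rz":0}]'
python3 - <<'E'
from h import *
o,R=st(); p,d,c,W=wr("w13"); m=masks(p)
comps("plate",m["white"],W,d,.004,.013); comps("car",m["blue"],W,d,.03,.06)
comps("red",m["red"],W,d,.02,.06,40)
E
```

```text
t: 20.22
ee_pos: [0.5354, 0.0233, 0.2874]
tool_rot: [[0.047, 0.999, 0.0], [0.999, -0.047, 0.0], [0.0, 0.0, -1.0]]
force: [-0.1, 0.4, 1.5]
grip_width: 0.0852
gripper_force: 0.0
t 20.22 tcp mm [535.4  23.3 287.4] yaw_y -2.7 F [-0.1  0.4  1.5] w 85.2 gf 0.0 q7 0.5
plate (array([763.3, -12. , 165.3,  15.4,  90.2]), 4738) z 0.0061 px [588 120  52 205]
plate (array([595.5,  20.4, 200.2,  89.8, 177.5]), 15135) z 0.0082 px [267 138 274 115]
car (array([437.8, 122.3,  51.8,  12.8,  59.1]), 201) z 0.0317 px [132  15  39  80]
car (array([538.3,  23.3,  58.8,  39.1, 177.4]), 4127) z 0.0421 px [281 179  90  60]
red (array([660.8,  52.7,  26.5,  10. , 177.7]), 623) z 0.0387 px [492 150  42  16]
red (array([657.9, -17.1,  26.7,  10.4, 176.7]), 486) z 0.0387 px [480 251  38  14]
```

```bash
python3 -m creep '[{"claw":0,"x":-0.3,"y":0,"z":36,"rx":0,"ry":0,"rz":-0.3},{"claw":0,"x":0,"y":0,"z":36,"rx":0,"ry":0,"rz":0},{"claw":0,"x":0,"y":0,"z":27,"rx":0,"ry":0,"rz":0},{"claw":0,"x":0,"y":0,"z":10,"rx":0,"ry":0,"rz":0},{"claw":0,"x":0,"y":5,"z":0,"rx":0,"ry":0,"rz":0},{"claw":0,"x":0,"y":5,"z":0,"rx":0,"ry":0,"rz":0},{"claw":0,"x":0,"y":6,"z":0,"rx":0,"ry":0,"rz":0},{"claw":0,"x":0,"y":6,"z":0,"rx":0,"ry":0,"rz":0},{"claw":0,"x":0,"y":6,"z":0,"rx":0,"ry":0,"rz":0},{"claw":0,"x":0,"y":6,"z":0,"rx":0,"ry":0,"rz":0},{"claw":0,"x":0,"y":5,"z":0,"rx":0,"ry":0,"rz":0},{"claw":0,"x":0,"y":4,"z":0,"rx":0,"ry":0,"rz":0}]'
```

```text
t: 21.27
ee_pos: [0.5791, 0.0212, 0.1785]
tool_rot: [[0.039, 0.999, 0.0], [0.999, -0.039, 0.0], [0.0, 0.0, -1.0]]
force: [-1.8, 0.1, 2.5]
grip_width: 0.0855
gripper_force: 1.0
```

```bash
python3 -m creep '[{"claw":0,"x":0,"y":2,"z":0,"rx":0,"ry":0,"rz":0.1},{"claw":0,"x":0,"y":2,"z":0,"rx":0,"ry":0,"rz":0},{"claw":0,"x":0,"y":2,"z":0,"rx":0,"ry":0,"rz":0},{"claw":0,"x":0,"y":2,"z":0,"rx":0,"ry":0,"rz":0}]'
python3 - <<'E'
from h import *
o,R=st(); p,d,c,W=wr("w14"); m=masks(p)
comps("car",m["blue"],W,d,.03,.06)
E
```

```text
t: 21.6
ee_pos: [0.5864, 0.0208, 0.1781]
tool_rot: [[0.041, 0.999, -0.0], [0.999, -0.041, -0.0], [-0.0, -0.0, -1.0]]
force: [-1.3, 0.7, 0.5]
grip_width: 0.0852
gripper_force: 0.7
t 21.6 tcp mm [586.4  20.8 178.1] yaw_y -2.3 F [-1.3  0.7  0.5] w 85.2 gf 0.7 q7 6.6
car (array([575. ,  35.3,  60. ,  19.6,   3.9]), 5004) z 0.0416 px [198 235 175  65]
car (array([574.2,  13.1,  59.4,  23.3, 177.8]), 3791) z 0.0421 px [204 296 166  53]
```

```bash
python3 -m creep '[{"claw":0,"x":0,"y":2,"z":0,"rx":0,"ry":0,"rz":0},{"claw":0,"x":0,"y":2,"z":0,"rx":0,"ry":0,"rz":0},{"claw":0,"x":0,"y":2,"z":0,"rx":0,"ry":0,"rz":0},{"claw":0,"x":0,"y":2,"z":0,"rx":0,"ry":0,"rz":0}]'
```

```text
t: 21.98
ee_pos: [0.5946, 0.0206, 0.1781]
tool_rot: [[0.041, 0.999, 0.0], [0.999, -0.041, -0.0], [-0.0, 0.0, -1.0]]
force: [-1.6, 0.3, -1.2]
grip_width: 0.0852
gripper_force: 0.4
```

```bash
python3 -m creep '[{"claw":0,"x":0,"y":3,"z":0,"rx":0,"ry":0,"rz":0},{"claw":0,"x":0,"y":3,"z":0,"rx":0,"ry":0,"rz":0},{"claw":0,"x":0,"y":3,"z":0,"rx":0,"ry":0,"rz":0},{"claw":0,"x":0,"y":3,"z":0,"rx":0,"ry":0,"rz":0}]'
```

```text
t: 22.32
ee_pos: [0.6067, 0.02, 0.1781]
tool_rot: [[0.041, 0.999, -0.0], [0.999, -0.041, -0.0], [-0.0, -0.0, -1.0]]
force: [-0.7, -0.0, -0.7]
grip_width: 0.0856
gripper_force: 0.4
```

```bash
python3 -m creep '[{"claw":0,"x":0,"y":3,"z":0,"rx":0,"ry":0,"rz":0},{"claw":0,"x":0,"y":3,"z":0,"rx":0,"ry":0,"rz":0},{"claw":0,"x":0,"y":3,"z":0,"rx":0,"ry":0,"rz":0},{"claw":0,"x":0,"y":2,"z":0,"rx":0,"ry":0,"rz":0}]'
```

```text
t: 22.65
ee_pos: [0.6177, 0.0196, 0.1782]
tool_rot: [[0.041, 0.999, 0.0], [0.999, -0.041, -0.0], [-0.0, 0.0, -1.0]]
force: [0.1, 0.1, 0.2]
grip_width: 0.0856
gripper_force: 0.4
```

```bash
python3 -m creep '[{"claw":0,"x":0,"y":2,"z":0,"rx":0,"ry":0,"rz":0},{"claw":0,"x":0,"y":2,"z":0,"rx":0,"ry":0,"rz":0},{"claw":0,"x":0,"y":2,"z":0,"rx":0,"ry":0,"rz":0},{"claw":0,"x":0,"y":1,"z":0,"rx":0,"ry":0,"rz":0}]'
```

```text
t: 22.98
ee_pos: [0.6246, 0.0193, 0.1782]
tool_rot: [[0.041, 0.999, 0.0], [0.999, -0.041, -0.0], [-0.0, 0.0, -1.0]]
force: [-0.9, -1.0, -0.4]
grip_width: 0.0855
gripper_force: 0.4
```

```bash
python3 -m creep '[{"claw":0,"x":0,"y":1,"z":0,"rx":0,"ry":0,"rz":0},{"claw":0,"x":0,"y":1,"z":0,"rx":0,"ry":0,"rz":0}]'
python3 - <<'E'
from h import *
o,R=st(); p,d,c,W=wr("w15"); m=masks(p)
comps("car",m["blue"],W,d,.03,.06)
E
```

```text
t: 23.15
ee_pos: [0.6264, 0.0192, 0.1782]
tool_rot: [[0.041, 0.999, -0.0], [0.999, -0.041, 0.0], [0.0, -0.0, -1.0]]
force: [-0.3, -0.2, 0.6]
grip_width: 0.0849
gripper_force: 0.4
t 23.15 tcp mm [626.4  19.2 178.2] yaw_y -2.3 F [-0.3 -0.2  0.6] w 84.9 gf 0.4 q7 7.1
car (array([604.8,  37.6,  43.5,  18.8,  18.9]), 3495) z 0.0419 px [198 235 123  65]
car (array([613.8,   7. ,  59.1,  14.6, 177.3]), 3336) z 0.0422 px [205 317 164  32]
```

```bash
python3 -m creep '[{"claw":0,"x":0,"y":1,"z":0,"rx":0,"ry":0,"rz":0},{"claw":0,"x":0,"y":1,"z":0,"rx":0,"ry":0,"rz":0}]'
```

```text
t: 23.37
ee_pos: [0.6276, 0.0191, 0.1781]
tool_rot: [[0.041, 0.999, -0.003], [0.999, -0.041, 0.0], [0.0, -0.003, -1.0]]
force: [-10.7, -0.1, 6.4]
grip_width: 0.0857
gripper_force: 4.8
```

```bash
python3 -m creep '[{"claw":0,"x":0,"y":0.7,"z":0,"rx":0,"ry":0,"rz":0},{"claw":0,"x":0,"y":0.7,"z":0,"rx":0,"ry":0,"rz":0}]'
```

```text
t: 23.53
ee_pos: [0.6281, 0.0191, 0.1779]
tool_rot: [[0.041, 0.999, -0.006], [0.999, -0.041, 0.001], [0.0, -0.006, -1.0]]
force: [-15.0, 0.9, 10.9]
grip_width: 0.0854
gripper_force: 7.3
```

The force rises (15 N) and the carrier stands still with its front end at the no-go shoulders (mid about 31 mm before gauge_nogo). It passed go, so it is right and goes in the green tray.

```bash
python3 -m creep '[{"claw":0,"x":0,"y":-7,"z":0,"rx":0,"ry":0,"rz":0},{"claw":0,"x":0,"y":-7.5,"z":0,"rx":0,"ry":0,"rz":0},{"claw":0.7,"x":0,"y":0,"z":0,"rx":0,"ry":0,"rz":0},{"claw":0.7,"x":0,"y":0,"z":0,"rx":0,"ry":0,"rz":0},{"claw":0.7,"x":0,"y":0,"z":0,"rx":0,"ry":0,"rz":0},{"claw":0.7,"x":0,"y":0,"z":0,"rx":0,"ry":0,"rz":0},{"claw":0.7,"x":0,"y":0,"z":0,"rx":0,"ry":0,"rz":0}]' 40
```

```text
t: 24.12
ee_pos: [0.6147, 0.0198, 0.1786]
tool_rot: [[0.041, 0.999, -0.002], [0.999, -0.041, 0.001], [0.0, -0.002, -1.0]]
force: [-7.6, 1.8, 8.6]
grip_width: 0.059
gripper_force: 46.0
```

```bash
python3 -m creep '[{"claw":0.7,"x":0,"y":0,"z":-20,"rx":0,"ry":0,"rz":0},{"claw":0.7,"x":0,"y":0,"z":-35,"rx":0,"ry":0,"rz":0},{"claw":0.7,"x":0,"y":0,"z":-30,"rx":0,"ry":0,"rz":0},{"claw":0.7,"x":0,"y":0,"z":0,"rx":0,"ry":0,"rz":0},{"claw":0.7,"x":0,"y":0,"z":0,"rx":0,"ry":0,"rz":0}]'
python3 - <<'E'
from h import *
o,R=st(); x,y,z=np.array(o["ee_pos"])*1000
a=np.radians(6.2); t=np.array([446.5,-269])+28*np.array([-np.sin(a),np.cos(a)]); print(t,to(t[0]-x,t[1]-y,R))
E
```

```text
t: 24.53
ee_pos: [0.6162, 0.0196, 0.2654]
tool_rot: [[0.041, 0.999, 0.005], [0.999, -0.041, 0.001], [0.001, 0.005, -1.0]]
force: [-0.2, -0.6, -2.0]
grip_width: 0.0594
gripper_force: 45.0
t 24.53 tcp mm [616.2  19.6 265.4] yaw_y -2.3 F [-0.2 -0.6 -2. ] w 59.4 gf 45.0 q7 4.7
[ 443.47601804 -241.16377301] [-267.6 -161.9   -1. ]
```

```bash
python3 -m creep '[{"claw":0.7,"x":-34,"y":-20,"z":0,"rx":0,"ry":0,"rz":0},{"claw":0.7,"x":-34,"y":-20,"z":0,"rx":0,"ry":0,"rz":0},{"claw":0.7,"x":-34,"y":-20,"z":0,"rx":0,"ry":0,"rz":0},{"claw":0.7,"x":-34,"y":-20,"z":0,"rx":0,"ry":0,"rz":0},{"claw":0.7,"x":-34,"y":-20,"z":0,"rx":0,"ry":0,"rz":0},{"claw":0.7,"x":-34,"y":-20,"z":0,"rx":0,"ry":0,"rz":0},{"claw":0.7,"x":-34,"y":-20,"z":0,"rx":0,"ry":0,"rz":0},{"claw":0.7,"x":-30,"y":-22,"z":0,"rx":0,"ry":0,"rz":0},{"claw":0.7,"x":0,"y":0,"z":0,"rx":0,"ry":0,"rz":-4.3},{"claw":0.7,"x":0,"y":0,"z":0,"rx":0,"ry":0,"rz":-4.3},{"claw":0.7,"x":0,"y":0,"z":0,"rx":0,"ry":0,"rz":0},{"claw":0.7,"x":0,"y":0,"z":0,"rx":0,"ry":0,"rz":0}]'
python3 - <<'E'
from h import *
o,R=st(); x,y,z=np.array(o["ee_pos"])*1000
print(to(443.5-x,-241.2-y,R))
p,d,c,W=wr("w16");m=masks(p); comps("green",m["green"],W,d,.025,.06); comps("car",m["blue"],W,d,.06,.2)
E
```

```text
t: 25.53
ee_pos: [0.4422, -0.2411, 0.2623]
tool_rot: [[-0.107, 0.994, -0.001], [0.994, 0.107, 0.0], [0.001, -0.001, -1.0]]
force: [0.4, -0.8, -1.6]
grip_width: 0.0597
gripper_force: 44.9
t 25.53 tcp mm [ 442.2 -241.1  262.3] yaw_y 6.1 F [ 0.4 -0.8 -1.6] w 59.7 gf 44.9 q7 41.2
[-0.2  1.3 -0. ]
green (array([ 442.1, -239.3,  124.5,   49.7,    6.5]), 3482) z 0.0346 px [218 175 209  80]
car (array([ 443.4, -240.7,   60.8,   41.3,    6.1]), 17685) z 0.1257 px [236 219 174 129]
```

```bash
python3 -m creep '[{"claw":0.7,"x":0,"y":0,"z":30,"rx":0,"ry":0,"rz":-0.2},{"claw":0.7,"x":0,"y":0,"z":30,"rx":0,"ry":0,"rz":0},{"claw":0.7,"x":0,"y":0,"z":16,"rx":0,"ry":0,"rz":0},{"claw":0.7,"x":0,"y":0,"z":8,"rx":0,"ry":0,"rz":0},{"claw":0.7,"x":0,"y":0,"z":2,"rx":0,"ry":0,"rz":0},{"claw":0.7,"x":0,"y":0,"z":0,"rx":0,"ry":0,"rz":0},{"claw":0.15,"x":0,"y":0,"z":0,"rx":0,"ry":0,"rz":0},{"claw":0.15,"x":0,"y":0,"z":0,"rx":0,"ry":0,"rz":0},{"claw":0.15,"x":0,"y":0,"z":0,"rx":0,"ry":0,"rz":0},{"claw":0.15,"x":0,"y":0,"z":0,"rx":0,"ry":0,"rz":0}]'
```

```text
t: 26.42
ee_pos: [0.4428, -0.2416, 0.178]
tool_rot: [[-0.112, 0.994, 0.002], [0.994, 0.112, -0.0], [-0.001, 0.002, -1.0]]
force: [-0.1, -0.7, 0.0]
grip_width: 0.0725
gripper_force: 0.0
```

```bash
python3 -m creep '[{"claw":0.15,"x":0,"y":0,"z":-20,"rx":0,"ry":0,"rz":0},{"claw":0.15,"x":0,"y":0,"z":-40,"rx":0,"ry":0,"rz":0},{"claw":0.15,"x":0,"y":0,"z":-40,"rx":0,"ry":0,"rz":0},{"claw":0.15,"x":0,"y":0,"z":-40,"rx":0,"ry":0,"rz":0},{"claw":0.15,"x":0,"y":0,"z":-20,"rx":0,"ry":0,"rz":0},{"claw":0.15,"x":0,"y":0,"z":0,"rx":0,"ry":0,"rz":0},{"claw":0.15,"x":0,"y":0,"z":0,"rx":0,"ry":0,"rz":0},{"claw":0.15,"x":0,"y":0,"z":0,"rx":0,"ry":0,"rz":0}]'
python3 - <<'E'
from h import *
st(); p,d,c,W=wr("w17");m=masks(p); comps("green",m["green"],W,d,.025,.06); comps("car",m["blue"],W,d,.03,.2)
p,d=capture("side");W=cloud(p,d,camera_params("side"));comps("sidecar",masks(p)["blue"],W,d,.03,.055,60)
cv2.imwrite("pics/side9.png",p[:,:,::-1])
E
```

```text
t: 27.08
ee_pos: [0.4421, -0.2412, 0.3368]
tool_rot: [[-0.113, 0.994, -0.0], [0.994, 0.113, 0.001], [0.001, -0.0, -1.0]]
force: [-0.4, 0.1, 0.4]
grip_width: 0.0727
gripper_force: 0.0
t 27.08 tcp mm [ 442.1 -241.2  336.8] yaw_y 6.5 F [-0.4  0.1  0.4] w 72.7 gf 0.0 q7 38.3
green (array([ 446. , -272.9,  124.4,  116.7,    6.2]), 4882) z 0.0345 px [246 158 153 132]
car (array([ 617.4, -208.5,   60.1,   33.1,    5.8]), 2433) z 0.0391 px [499 156  86  42]
car (array([ 443.7, -241.1,   59.3,   39.5,    6.7]), 2745) z 0.0391 px [287 167  74  49]
sidecar (array([ 445.3, -227.8,   59.7,   33.6,  175.2]), 61) z 0.0395 px [336 131  20   7]
sidecar (array([668.1, 273.5,  57.7,  44.9,  90.7]), 284) z 0.0406 px [246 254  23  22]
```

View pics/side9.png

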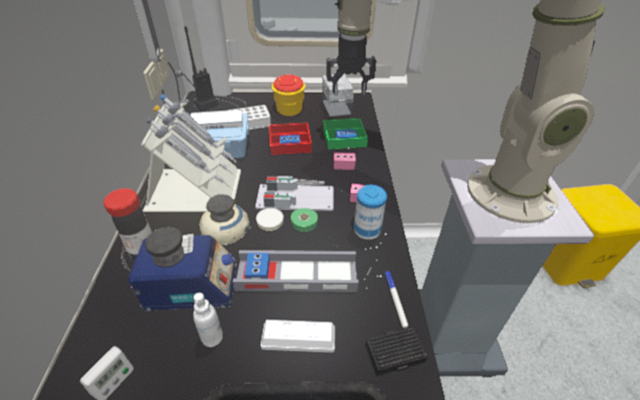

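The side picture shows one carrier in the red tray (290,140) and one in the green tray (346,134), both flat. The quarantine carrier (257,265) has not moved, the bystanders are undisturbed, and the arm is clear.

```bash
python3 -c "
from bench import ctrl
print(ctrl.hand_in())"
```

```text
the job is handed in; nothing more can be done
None
```

Both white-bay carriers were gauged and the job is handed in, with no verdict returned: the near carrier entered no-go (too narrow) and lies in the red tray, the mid one passed go and was stopped at no-go (right) and lies in the green tray.

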